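# Load a hub into the marking station and start it

## Robot

A 6-joint arm with a two-finger parallel gripper is mounted at the origin on the work surface. World frame = base frame: x ahead of the robot, y to its left, z up, the work surface at z = 0. Lengths are in mm, angles in rad, forces in N, time in s.
With the tool pointing down it reaches from about 350 to 875 mm from the base axis. Payload 4.2 kg.
Tool frame: the origin (TCP) lies at the very end of the fingers, on their centre line; the grasp point (between the pads) lies 19 mm behind it (tcp_to_grasp is the distance from the TCP to the grasp point, in mm); x points along the fingers, z is the direction in which the jaws open and shut, and the axes are right-handed (so a half turn about x gives the same grasp; the last joint's range is limited). The gripper opens to 87 mm and grips with 3 to 60 N. Pads are 19 mm wide; open, the fingers measure 117 mm over their backs; the gripper's body (75 mm by 190 mm) begins 51 mm behind the grasp point.
Start: joints at [-1.081, 0.385, 0.008, 0, -1.194, -0.259], TCP at [142.99, -608.402, 222.55] pointing down, gripper open.
Joint ranges: [-3.14, 3.14], [-1.21, 2.06], [-1.07, 1.41], [-3.16, 2.05], [-2.99, -0.16], [-3.1, 3.1]. Speed limits (rad/s): [2.79, 2.79, 3.14, 3.14, 3.14, 3.14].

## Interface

Orientations are given as a rotation vector (axis times angle).
In Python, from plant import * gives the robot as it stands. The module is installed in compiled form; this text tells all that it offers.
- The arm moves only by the tool play_rows, never from a script. Its argument "rows" is a list of rows, each an object of numbers: "dx", "dy", "dz": the shift along the world's x, y, z in m; "roll": the turn about the world's z in rad; "grip": the finger opening in m, from 0 to 0.087. A call has 1 to 5 rows; each row is the pose to reach, as a shift and turn from the pose commanded when the call began; what a row does not reach only later rows make up. A row lasts 1/12 s, in which the tool goes at most 41.7 mm and 7.16 degrees, less where a joint would pass 70% of its speed; a pose out of reach is approached as far as the arm can. A call with a gripper value outside its range is refused whole. The fingers move at their own pace and stop on an object; "grip_force" is the grip in N (left out, the last holds). Time passes only in rows, so rows that repeat a pose let the fingers close. It gives the time, the measured TCP pose, the force and the opening at its end, in the units of the state.
- observe(): the state, without advancing time (a new reading comes with each control period).
- camera(name): name is "scene" or "top" or "wrist"; returns a dict with "pixels" (384x512x3 uint8, red, green, blue), "camera_matrix" (3x3 intrinsics, pixels), "rvec" (rotation vector, rad) and "tvec" (3), from world to camera coordinates, as OpenCV has them; the wrist camera has in their place "T_tool_cam" (4x4, takes a point from camera to tool coordinates, whose origin is the TCP and whose axes are the tool frame's). Camera axes: x right, y down, z forward; pixel columns grow to the right and rows downward; lengths in mm; the calibration is good to about 2 mm. A picture is of the moment at which its call begins: read the wrist's pose just before it. There is no depth.
- sign_off(): hands the job in, once; it reports no verdict.
The state is a dict: "time": time; "joint_positions": joint angles; "qd": joint speeds; "effort": joint torques, N m; "eef_pos": TCP position; "eef_rot": TCP orientation; "ft_force": force on the tool from outside, world axes, zero at the start; "wrist_torque": the same for the moment, N m; "grip_width": opening from 0.0 (shut) to 1.0 (fully open).
Only numpy, scipy, OpenCV 4.12 (cv2) and the standard library are available. Lean on these libraries where they do the work, as an engineer would, in place of code of your own. Each camera call takes 0.05 s, during which the arm holds its last target.

## Task

A wheel hub is waiting in the nest of the marking station's loading slide. With your fingertips, gently push the slide all the way home by its orange front plate, then push the yellow-framed guard door fully shut, and then press the green start button right down and let it come back up. Do not slam anything, do not touch the hub or the red stop button, and leave the other things on the bench where they are.

Things in the scene. Friction and masses are not known exactly. Their poses are not given: they have to be found in the camera images.
- station: Bench marking machine; origin on the bench under the middle of the shut guard door, x to the rear (the way the slide goes in), y left. Grey base plate 20 mm high, x -125 to +300 mm, 250 mm wide; posts and side screens 155 mm high at y = +-102 mm, from x = -10 rearwards; marking head (50 mm diameter) from 160 mm up, its front at x = 92 mm, on a 365 mm high rear column.
- slide (a joint): Loading slide, a 130 mm wide aluminium carriage on two rails. Value in m: 0 = fully home against its stop, grows as it stands out towards the robot (up to 0.135). It moves with about 3 N of friction and stays where it is left.
- push_plate (a point): On the loading slide: middle of the upper edge of the orange push plate's front face, the face to push on. The plate is 130 mm wide (y), 10 mm thick, and reaches from 30 mm to 94 mm above the bench. Axes as the station's; push along +x. With the slide home this face lies 12 mm behind the station's origin (x = +12 mm there).
- nest (a point): Middle of the hub's nest on the slide, at the top of its pad, 54 mm above the bench and 105 mm behind the plate's front face. Four brass pins round the flange locate the hub.
- hub: The dark grey machined wheel hub in the nest: flange 110 mm diameter, barrel 68 mm, 45 mm high, about 0.8 kg; origin at the centre of its underside, which rests on the nest.
- guard (a joint): Guard door with a yellow frame and clear pane, on an upright hinge at the left front post. Value in rad: 0 = shut across the front, grows as its free edge swings out towards the robot (1.57 = at right angles; up to 2.0). Moves easily (about 0.06 N m of friction) and stays where it is left.
- guard_hinge (a point): Point on the guard door's hinge axis at the height of its top edge, 155 mm above the bench. Fixed to the door: its y axis points from the free edge to the hinge, its x axis is normal to the door and points inwards, towards the machine, when the door is shut.
- guard_edge (a point): Top of the door near its free edge, 172 mm from the hinge axis, 155 mm above the bench. The frame is 12 mm thick; it reaches from 35 to 155 mm above the bench.
- start (a joint): Green start button, 30 mm diameter, on the control box to the right of the station. Value in m: 0 = up, 0.006 = fully down; a spring, 5 N when fully down.
- start_top (a point): Centre of the green button's top face; it is pressed straight down.
- stop (a joint): Red stop button, 38 mm diameter, on the same box 68 mm from the green one. 0 = up, grows to 0.006 when pressed.
- stop_top (a point): Centre of the red button's top face.
- box: Grey control box 75 x 140 x 50 mm, fixed; origin at the centre of its underside, the green button 34 mm along its +y, the red one 34 mm along its -y.
- hub1: Waiting hub on the bench to the left, same kind as the one in the nest; origin at the centre of its underside. Leave it.
- hub2: Another waiting hub. Leave it.
- hub3: Another waiting hub. Leave it.
- bottle: Clear water bottle with a red cap, 64 mm diameter, 190 mm high, to the left; origin at the centre of its underside. Leave it.
- file: Hand file with a wooden handle, 250 mm long, 26 mm high, lying across in front of the station; origin near its middle on the bench. Leave it.
- caliper: Steel caliper, 160 mm long, 12 mm high, lying on the right; origin near its middle. Leave it.
- bin: Empty blue plastic bin 150 x 100 x 60 mm on the right; origin at the centre of its underside. Leave it.
There are look-alikes about, which are no part of the job. Leave any pink look-alike of the box alone.

How it is judged:
By the outcome, as a careful person would: the job done as asked, in the order asked, and still so for the second after the job is handed in, with the robot touching nothing.
It also fails if it takes over 64 s, if anything falls off the work surface, if the arm or the gripper's body presses on something with over 40 N, if the wrist force passes 120 N, or if a joint passes its speed limit or range.

## Working session

There is one attempt and no reset: what is moved stays moved. The work goes in short steps, Python scripts to look and compute and a tool call to move; the robot and the scene stay as the last step left them, time stands still between calls to the robot, and variables do not carry over. Pictures are saved under pics/ and viewed, and the job is handed in when it is done.

Besides the shell and the picture viewer there is one more tool, called after ">>>" as name(argument=value, ...) on one line, values as JSON. play_rows: Moves the arm, as the interface text tells. Its arguments: {"type":"object","properties":{"rows":{"type":"array"},"grip_force":{"type":"number"}},"required":["rows"]}

```bash
mkdir -p pics
python3 - <<'E'
from plant import *
import cv2,pickle
s=observe(); print(s)
d={}
for n in ["scene","top","wrist"]:
    c=camera(n); d[n]=c
    cv2.imwrite(f"pics/{n}0.png",c["pixels"][:,:,::-1])
    print(n,{k:(v.tolist() if hasattr(v,'tolist') else v) for k,v in c.items() if k!="pixels"})
pickle.dump((s,d),open("d0.pkl","wb"))
E
```

```text
{'time': 0.0, 'joint_positions': array([-1.08141821e+00,  3.85575226e-01,  6.60358467e-03, -5.23462161e-04,
       -1.19403723e+00, -2.58598795e-01]), 'qd': array([-1.60134241e-03,  2.24791058e-03,  3.09748950e-05, -1.30775395e-04,
        1.59602055e-03,  4.34554327e-04]), 'effort': array([ 1.55636510e-03, -3.90668356e+01,  1.87402976e+01,  4.21980411e+00,
        1.09218748e-02, -1.99038946e-04]), 'eef_pos': array([ 142.83463115, -607.81578336,  221.4360321 ]), 'eef_rot': array([-1.37510733,  1.0897769 ,  1.37832775]), 'ft_force': array([-0.50361881,  0.15969626,  0.11961887]), 'wrist_torque': array([ 0.04701512,  0.00036613, -0.06379652]), 'grip_width': 1.0039844099875292}
scene {'camera_matrix': [[482.1180366087291, 0.0, 253.20798438582213], [0.0, 482.1180366087291, 191.0596598541725], [0.0, 0.0, 1.0]], 'rvec': [1.7034240439734363, 1.7239956071468658, -0.8116738095623017], 'tvec': [-1.543583139624488, -228.11858557941022, 2093.335326608522]}
top {'camera_matrix': [[498.05599112794226, 0.0, 259.99783484353884], [0.0, 498.05599112794226, 191.6606967765961], [0.0, 0.0, 1.0]], 'rvec': [2.1229678064831603, -2.178592565797127, 0.1310410900203578], 'tvec': [46.16446490553127, 515.6812185400373, 1631.931965558289]}
wrist {'camera_matrix': [[266.12927250381847, 0.0, 260.2848880451058], [0.0, 266.12927250381847, 190.5903423006741], [0.0, 0.0, 1.0]], 'T_tool_cam': [[-9.4286445344065e-05, -0.24313592695954275, 0.9699922227170632, -161.1668015003693], [0.00013838738056969884, -0.969992220912904, -0.24313591305560642, 66.35256956430173], [0.9999999859794989, 0.00011131026189741404, 0.00012510406257560102, 0.5755190401875998], [0.0, 0.0, 0.0, 1.0]]}
```

View pics/scene0.png

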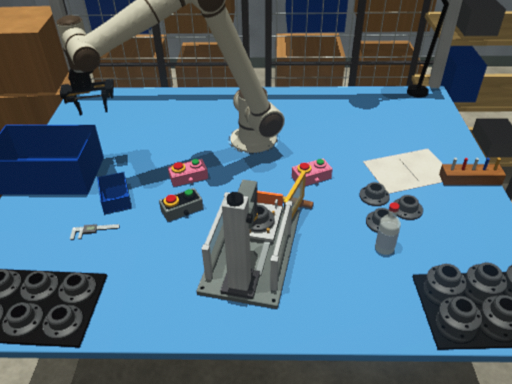

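View pics/top0.png

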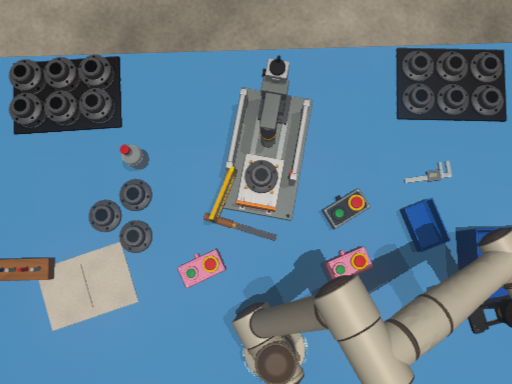

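View pics/wrist0.png

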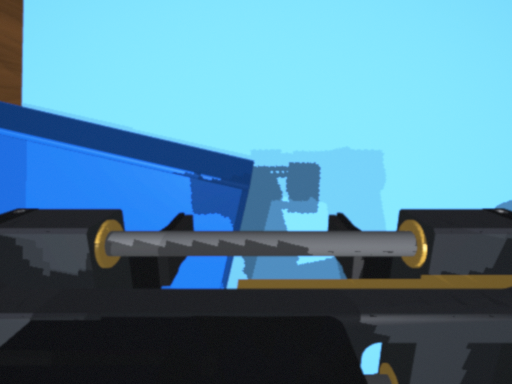

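The scene view shows the station in the middle at (240,240). In the top view:
- The orange plate is near (258,207).
- The yellow door is open, from (232,168) to (213,218).
- The file lies in front of it at (240,227).
- There are three button boxes: grey at (347,208), pink at (348,263) and pink at (201,268). The grey one fits, as the box is described as grey and to the right of the station. I'll confirm it in a crop.

```bash
cat > h.py <<'E'
import numpy as np,cv2,pickle
from scipy.spatial.transform import Rotation as R
def ray(c,uv):
    K=c["camera_matrix"];Rm=cv2.Rodrigues(np.array(c["rvec"]))[0];t=np.array(c["tvec"])
    o=-Rm.T@t; d=Rm.T@np.linalg.inv(K)@np.array([uv[0],uv[1],1.]); return o,d
def onz(c,uv,z):
    o,d=ray(c,uv); return o+d*(z-o[2])/d[2]
def tri(c1,u1,c2,u2):
    o1,d1=ray(c1,u1);o2,d2=ray(c2,u2);d1/=np.linalg.norm(d1);d2/=np.linalg.norm(d2)
    A=np.stack([d1,-d2],1);s=np.linalg.lstsq(A,o2-o1,rcond=None)[0]
    p,q=o1+s[0]*d1,o2+s[1]*d2; return (p+q)/2,np.linalg.norm(p-q)
def proj(c,P):
    return cv2.projectPoints(np.array(P,float).reshape(-1,3),np.array(c["rvec"]),np.array(c["tvec"]),c["camera_matrix"],None)[0].reshape(-1,2)
E
python3 - <<'E'
from h import *
s,d=pickle.load(open("d0.pkl","rb"))
t=d["top"];g=d["scene"]
for n,c,(x0,y0,x1,y1) in [("t",t,(195,50,375,240)),("s",g,(150,140,330,305))]:
    im=c["pixels"][y0:y1,x0:x1,::-1]; k=4 if (y1-y0)*4<600 else 3
    cv2.imwrite(f"pics/crop_{n}.png",cv2.resize(im,None,fx=k*0.78 if k==4 else 3,fy=k*0.78 if k==4 else 3,interpolation=cv2.INTER_CUBIC))
for n,c in(("top",t),("scene",g)):
    hsv=cv2.cvtColor(c["pixels"],cv2.COLOR_RGB2HSV)
    for nm,lo,hi in [("green",(50,100,60),(85,255,255)),("yellow",(20,150,120),(30,255,255)),("orange",(6,150,120),(16,255,255)),("red",(0,180,120),(5,255,255))]:
        m=cv2.inRange(hsv,lo,hi);N,l,st,ce=cv2.connectedComponentsWithStats(m)
        for i in range(1,N):
            if st[i,4]>15: print(n,nm,st[i].tolist(),ce[i].round(1).tolist())
E
```

```text
top green [335, 209, 9, 9, 70] [338.9, 212.8]
top green [336, 266, 9, 8, 53] [340.1, 269.4]
top green [187, 269, 8, 9, 54] [190.5, 272.9]
top yellow [209, 166, 26, 54, 231] [221.6, 192.4]
top yellow [227, 177, 8, 16, 26] [230.5, 184.3]
top yellow [348, 195, 17, 16, 90] [355.1, 202.8]
top yellow [351, 253, 16, 16, 78] [357.5, 261.1]
top yellow [203, 256, 15, 16, 71] [210.9, 263.8]
top orange [236, 201, 39, 10, 130] [255.4, 205.2]
top orange [0, 261, 24, 9, 112] [9.9, 264.7]
top orange [0, 272, 10, 8, 42] [3.3, 275.0]
top red [355, 256, 10, 11, 60] [359.4, 261.2]
scene green [192, 159, 7, 5, 30] [194.9, 161.0]
scene green [317, 159, 7, 5, 28] [319.7, 161.1]
scene green [184, 189, 9, 7, 46] [188.3, 192.0]
scene yellow [172, 166, 13, 6, 31] [178.4, 169.3]
scene yellow [284, 166, 27, 36, 162] [296.2, 183.4]
scene yellow [163, 196, 16, 10, 55] [170.6, 202.1]
scene orange [443, 164, 62, 11, 474] [473.5, 170.0]
scene orange [257, 191, 26, 8, 63] [270.0, 193.9]
scene red [168, 196, 8, 5, 16] [171.3, 197.3]
scene red [391, 203, 8, 6, 22] [394.3, 205.3]
```

View pics/crop_t.png

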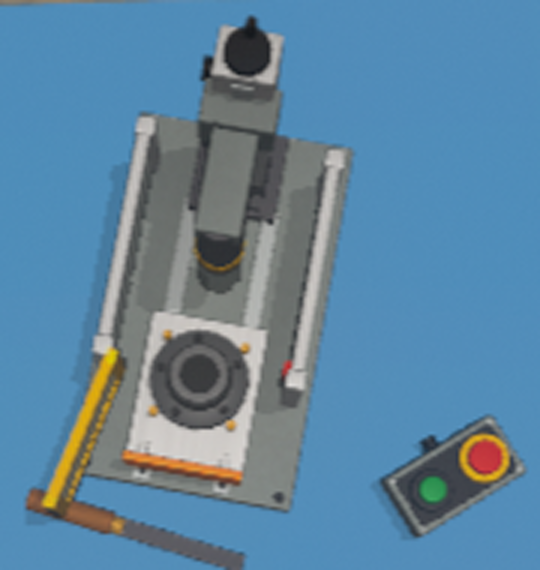

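View pics/crop_s.png

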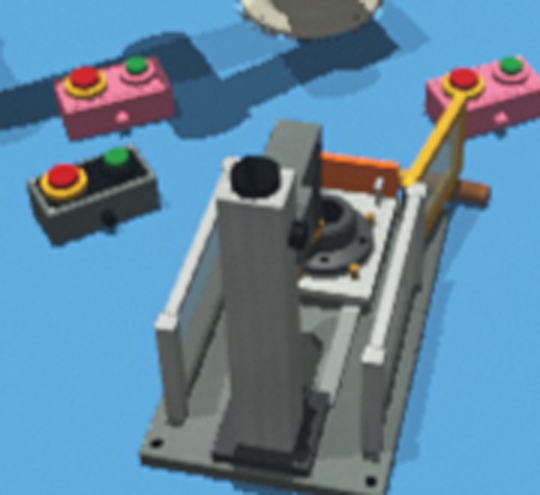

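The crops confirm the grey box: its green button is at top (338.9,212.8) and scene (188.3,192.0), and both pink boxes stay untouched. Next I measure.

Run:
```python
from h import *
s,d=pickle.load(open("d0.pkl","rb"))
t=d["top"];g=d["scene"]
for n,c in d.items():
    if n!="wrist": print(n,"cam",ray(c,(0,0))[0].round())
p=lambda u,v:(u/3+195,v/3+50)
print("start",tri(t,(338.9,212.8),g,(188.3,192)), onz(t,(338.9,212.8),60))
o=lambda n,uv,z:print(n,uv,onz(t,uv,z).round(1))
for n,q in dict(FR=(290,510),RL=(143,112),RR=(352,150)).items(): o("base "+n,p(*q),20)
for n,q in dict(PLf=(124,462),PRf=(240,482),PLr=(127,451),PRr=(243,472)).items(): o("plate "+n,p(*q),94)
for n,q in dict(hinge=(112,350),free=(52,506)).items(): o("door "+n,p(*q),155)
for n,q in dict(postL=(103,345),postR=(295,380),postLr=(146,123),postRr=(336,157)).items(): o(n,p(*q),155)
o("hub top",p(199,373),99)
for n,q in dict(a=(30,498),b=(240,560)).items(): o("file "+n,p(*q),20)
def mask(c,lo,hi,roi):
    m=cv2.inRange(cv2.cvtColor(c["pixels"],cv2.COLOR_RGB2HSV),lo,hi);mm=np.zeros_like(m);x,y,w,h=roi;mm[y:y+h,x:x+w]=m[y:y+h,x:x+w];return mm
m=mask(t,(5,140,80),(17,255,255),(230,195,50,22)); print("orange box",cv2.boxPoints(cv2.minAreaRect(cv2.findNonZero(m))).tolist())
m=mask(t,(19,120,80),(32,255,255),(205,160,35,64)); print("yellow box",cv2.boxPoints(cv2.minAreaRect(cv2.findNonZero(m))).tolist())
x0,y0=205,155
cv2.imwrite("pics/zoom.png",cv2.resize(t["pixels"][155:245,205:305,::-1],None,fx=6,fy=6,interpolation=cv2.INTER_NEAREST))
```

```text
scene cam [1741.   53. 1184.]
top cam [ 302.   23. 1685.]
start (array([ 436.14955141, -221.70996114,   67.36929163]), np.float64(1.003307211773379)) [ 436.80554577 -223.33228705   60.        ]
base FR (291.6666666666667, 220.0) [420.1 -70.6  20. ]
base RL (242.66666666666666, 87.33333333333334) [884.7  83.8  20. ]
base RR (312.3333333333333, 100.0) [ 832.5 -155.7   20. ]
plate PLf (236.33333333333334, 204.0) [470.9 109.5  94. ]
plate PRf (275.0, 210.66666666666666) [446.2 -14.1  94. ]
plate PLr (237.33333333333334, 200.33333333333334) [482.7 106.   94. ]
plate PRr (276.0, 207.33333333333334) [456.8 -17.6  94. ]
door hinge (232.33333333333334, 166.66666666666669) [581.8 116.4 155. ]
door free (212.33333333333334, 218.66666666666666) [421.  180.9 155. ]
postL (229.33333333333334, 165.0) [587.3 125.7 155. ]
postR (293.3333333333333, 176.66666666666669) [545.1 -72.7 155. ]
postLr (243.66666666666666, 91.0) [825.2  75.9 155. ]
postRr (307.0, 102.33333333333334) [ 782.3 -124.   155. ]
hub top (261.3333333333333, 174.33333333333331) [564.4  26.7  99. ]
file a (205.0, 216.0) [441.1 219.4  20. ]
file b (275.0, 236.66666666666666) [366.  -13.2  20. ]
orange box [[235.37600708007812, 203.43199157714844], [236.03201293945312, 199.82398986816406], [274.5760192871094, 206.8319854736328], [273.9200134277344, 210.4399871826172]]
yellow box [[208.2329559326172, 217.8571014404297], [230.1400909423828, 164.81874084472656], [238.06983947753906, 168.0940704345703], [216.16270446777344, 221.13243103027344]]
```

View pics/zoom.png

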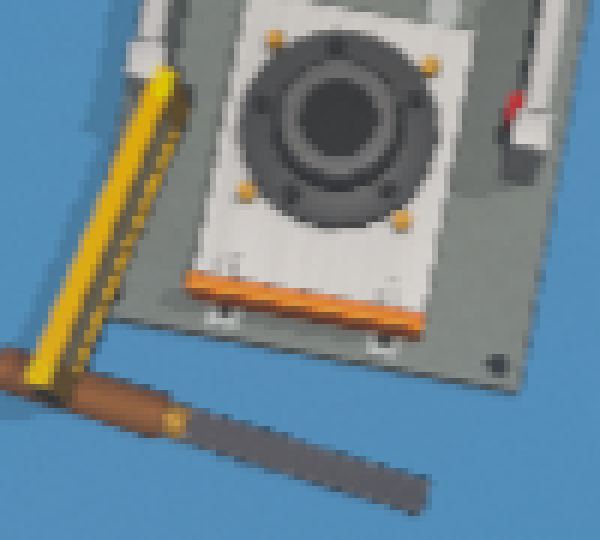

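```bash
cat >> h.py <<'E'
YAW=np.deg2rad(-12.0);O=np.array([566.,26.])
def s2w(x,y): c,s=np.cos(YAW),np.sin(YAW); return O+np.array([c*x-s*y,s*x+c*y])
def w2s(X,Y): c,s=np.cos(YAW),np.sin(YAW); a=np.array([X,Y])-O; return np.array([c*a[0]+s*a[1],-s*a[0]+c*a[1]])
def st():
    from plant import observe
    s=observe();M=R.from_rotvec(s["eef_rot"]).as_matrix();p=s["eef_pos"]
    print("t",round(s["time"],2),"tcp",p.round(1),"st",w2s(*p[:2]).round(1),"jaw az",np.rad2deg(np.arctan2(M[1,2],M[0,2])).round(1),"toolx",M[:,0].round(3),"F",s["ft_force"].round(2),"grip",round(s["grip_width"],3),"q",s["joint_positions"].round(2));return s
E
python3 - <<'E'
from h import *
st()
print("pre plate",s2w(-170,0),"home",s2w(-28,0),"plate now",w2s(458.5,47.7))
print("pre door",s2w(-140,165),"hinge",w2s(581.8,116.4), "free",w2s(421,180.9),"start",w2s(436,-222))
E
```

```text
t 0.15 tcp [ 142.9 -608.   221.7] st [-282.1 -708.1] jaw az 103.2 toolx [-0.001  0.002 -1.   ] F [-0.21 -0.07 -0.06] grip 1.002 q [-1.08  0.39  0.01 -0.   -1.19 -0.26]
pre plate [399.71490788  61.34498744] home [538.61186718  31.82152734] plate now [-109.66255077   -1.12470383]
pre door [463.36476488 216.50199084] hinge [-3.34048476 91.70954782] free [-174.03692301  121.36786819] start [ -75.59708877 -269.60912479]
```

>>> play_rows(rows=[{"dx": 0.237,"dy": 0.278,"dz": 0,"roll": 0.6,"grip": 0.05},{"dx": 0.237,"dy": 0.278,"dz": 0,"roll": 0.6,"grip": 0.05},{"dx": 0.237,"dy": 0.278,"dz": 0,"roll": 0.6,"grip": 0.05},{"dx": 0.237,"dy": 0.278,"dz": 0,"roll": 0.6,"grip": 0.05},{"dx": 0.237,"dy": 0.278,"dz": 0,"roll": 0.6,"grip": 0.05}], grip_force=30)

```text
time: 0.57
eef_pos: [278.8, -448.2, 222.3]
eef_rot: [-1.793, 0.69, 1.793]
ft_force: [1.5, -1.1, 0.1]
grip_width: 0.712
```

```bash
python3 -c "
from h import *
st()"
```

```text
t 0.57 tcp [ 278.8 -448.2  222.3] st [-182.3 -523.5] jaw az 137.9 toolx [-0.  0. -1.] F [ 1.54 -1.08  0.07] grip 0.712 q [-0.71  0.22 -0.23 -0.   -1.12 -0.03]
```

>>> play_rows(rows=[{"dx": 0.05,"dy": 0.05,"dz": 0,"roll": 0.3},{"dx": 0.12,"dy": 0.51,"dz": -0.05,"roll": 0.525},{"dx": 0.12,"dy": 0.51,"dz": -0.05,"roll": 0.525},{"dx": 0.12,"dy": 0.51,"dz": -0.05,"roll": 0.525},{"dx": 0.12,"dy": 0.51,"dz": -0.05,"roll": 0.525}])

```text
schema error: expected keys dx, dy, dz, roll, grip
```

```bash
python3 -c "
from h import *
st()"
```

```text
t 0.57 tcp [ 278.8 -448.2  222.3] st [-182.3 -523.5] jaw az 137.9 toolx [-0.  0. -1.] F [ 1.54 -1.08  0.07] grip 0.712 q [-0.71  0.22 -0.23 -0.   -1.12 -0.03]
```

>>> play_rows(rows=[{"dx": 0.05,"dy": 0.05,"dz": 0,"roll": 0.3,"grip": 0.05},{"dx": 0.12,"dy": 0.51,"dz": -0.05,"roll": 0.525,"grip": 0.05},{"dx": 0.12,"dy": 0.51,"dz": -0.05,"roll": 0.525,"grip": 0.05},{"dx": 0.12,"dy": 0.51,"dz": -0.05,"roll": 0.525,"grip": 0.05},{"dx": 0.12,"dy": 0.51,"dz": -0.05,"roll": 0.525,"grip": 0.05}])

```text
time: 0.98
eef_pos: [338.1, -255.6, 205.2]
eef_rot: [-2.11, 0.223, 2.11]
ft_force: [1.2, 0.4, 0.7]
grip_width: 0.575
```

```bash
python3 -c "
from h import *
st()"
```

```text
t 0.98 tcp [ 338.1 -255.6  205.2] st [-164.3 -322.8] jaw az 167.9 toolx [-0.  0. -1.] F [1.23 0.36 0.7 ] grip 0.575 q [-0.26  0.05 -0.48 -0.   -1.04  0.05]
```

>>> play_rows(rows=[{"dx": 0.062,"dy": 0.317,"dz": -0.04,"roll": 0,"grip": 0.05},{"dx": 0.062,"dy": 0.317,"dz": -0.04,"roll": 0,"grip": 0.05},{"dx": 0.062,"dy": 0.317,"dz": -0.04,"roll": 0,"grip": 0.05},{"dx": 0.062,"dy": 0.317,"dz": -0.04,"roll": 0,"grip": 0.05},{"dx": 0.062,"dy": 0.317,"dz": -0.04,"roll": 0,"grip": 0.05}])

```text
time: 1.4
eef_pos: [377.6, -52.6, 180.0]
eef_rot: [-2.109, 0.227, 2.107]
ft_force: [1.0, -0.1, 0.1]
grip_width: 0.574
```

```bash
python3 -c "
from h import *
st()"
```

```text
t 1.4 tcp [377.6 -52.6 180. ] st [-167.9 -116.1] jaw az 167.7 toolx [ 0.001  0.    -1.   ] F [ 1.04 -0.07  0.08] grip 0.574 q [ 0.29 -0.   -0.61 -0.   -0.97 -0.51]
```

>>> play_rows(rows=[{"dx": 0.022,"dy": 0.114,"dz": -0.02,"roll": 0,"grip": 0.05},{"dx": 0.022,"dy": 0.114,"dz": -0.02,"roll": 0,"grip": 0.05},{"dx": 0.022,"dy": 0.114,"dz": -0.02,"roll": 0,"grip": 0.05},{"dx": 0.022,"dy": 0.114,"dz": -0.05,"roll": 0,"grip": 0.05},{"dx": 0.022,"dy": 0.114,"dz": -0.05,"roll": 0,"grip": 0.05}])

```text
time: 1.82
eef_pos: [397.1, 59.9, 126.4]
eef_rot: [-2.103, 0.23, 2.119]
ft_force: [-0.6, -0.3, -1.9]
grip_width: 0.577
```

```bash
cat >> h.py <<'E'
def snap(tag,tr=(190,130,320,250),sr=(180,130,340,250)):
    from plant import camera
    d={n:camera(n) for n in("top","scene")}
    a,b=[cv2.resize(d[n]["pixels"][y0:y1,x0:x1,::-1],(390,360 if n=="top" else 293),interpolation=cv2.INTER_CUBIC) for n,(x0,y0,x1,y1) in(("top",tr),("scene",sr))]
    b=cv2.copyMakeBorder(b,0,67,0,0,cv2.BORDER_CONSTANT)
    cv2.imwrite(f"pics/{tag}.png",np.hstack([a,b])); pickle.dump(d,open(tag+".pkl","wb")); return d
E
python3 -c "
from h import *
st();snap('a1')"
```

```text
t 1.82 tcp [397.1  59.9 126.4] st [-172.3   -1.9] jaw az 167.8 toolx [-0.008 -0.003 -1.   ] F [-0.63 -0.34 -1.89] grip 0.577 q [ 0.56  0.11 -0.64 -0.   -0.83 -0.77]
```

View pics/a1.png

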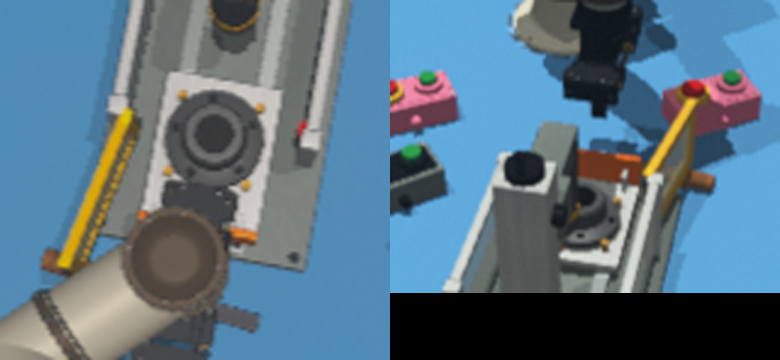

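The gripper hangs in front of the orange plate, jaws along the station's x, with about 20 mm gap and the door clear on the left. Descending to z = 72 and starting a slow push.

>>> play_rows(rows=[{"dx": 0,"dy": 0,"dz": -0.025,"roll": 0,"grip": 0.05},{"dx": 0,"dy": 0,"dz": -0.045,"roll": 0,"grip": 0.05},{"dx": 0,"dy": 0,"dz": -0.054,"roll": 0,"grip": 0.05},{"dx": 0.002,"dy": 0,"dz": -0.054,"roll": 0,"grip": 0.05},{"dx": 0.005,"dy": -0.001,"dz": -0.054,"roll": 0,"grip": 0.05}])

```text
time: 2.33
eef_pos: [405.7, 57.8, 77.0]
eef_rot: [-2.108, 0.228, 2.106]
ft_force: [-0.2, 0.1, 0.1]
grip_width: 0.575
```

>>> play_rows(rows=[{"dx": 0.004,"dy": -0.0008,"dz": 0,"roll": 0,"grip": 0.05},{"dx": 0.008,"dy": -0.0017,"dz": 0,"roll": 0,"grip": 0.05},{"dx": 0.011,"dy": -0.0023,"dz": 0,"roll": 0,"grip": 0.05},{"dx": 0.014,"dy": -0.003,"dz": 0,"roll": 0,"grip": 0.05},{"dx": 0.017,"dy": -0.0036,"dz": 0,"roll": 0,"grip": 0.05}])

```text
time: 2.75
eef_pos: [422.6, 54.8, 76.4]
eef_rot: [-2.108, 0.227, 2.107]
ft_force: [-0.9, -0.0, 0.9]
grip_width: 0.573
```

```bash
python3 -c "
from h import *
st()"
```

```text
t 2.75 tcp [422.6  54.8  76.4] st [-146.3   -1.6] jaw az 167.7 toolx [ 0.001  0.    -1.   ] F [-0.9  -0.01  0.92] grip 0.573 q [ 0.51  0.23 -0.66  0.   -0.68 -0.73]
```

>>> play_rows(rows=[{"dx": 0.0025,"dy": -0.0005,"dz": -0.002,"roll": 0,"grip": 0.05},{"dx": 0.005,"dy": -0.001,"dz": -0.004,"roll": 0,"grip": 0.05},{"dx": 0.0075,"dy": -0.0016,"dz": -0.005,"roll": 0,"grip": 0.05},{"dx": 0.01,"dy": -0.0021,"dz": -0.005,"roll": 0,"grip": 0.05},{"dx": 0.0125,"dy": -0.0026,"dz": -0.005,"roll": 0,"grip": 0.05}])

```text
time: 3.17
eef_pos: [433.8, 52.0, 70.6]
eef_rot: [-2.106, 0.228, 2.11]
ft_force: [-2.9, 1.6, 1.2]
grip_width: 0.578
```

```bash
python3 -c "
from h import *
st();snap('a2')"
```

```text
t 3.17 tcp [433.8  52.   70.6] st [-134.7   -2. ] jaw az 167.7 toolx [-0.002 -0.001 -1.   ] F [-2.9   1.56  1.25] grip 0.578 q [ 0.49  0.26 -0.64 -0.   -0.68 -0.71]
```

View pics/a2.png

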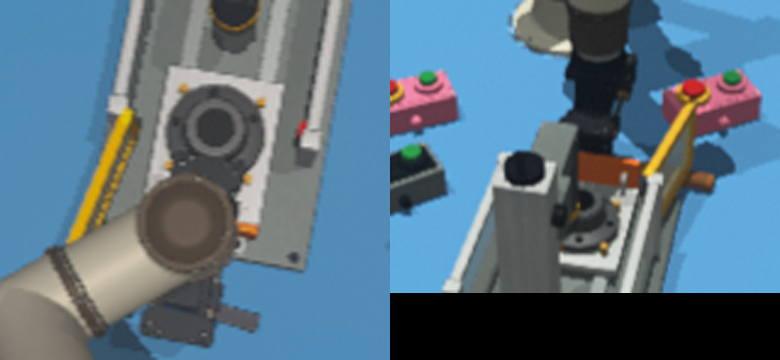

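Contact is made at about 3 N and the slide has begun to move. I'll back off and open the jaws wider, so the body stays farther from the marking head at the end of the stroke.

>>> play_rows(rows=[{"dx": -0.01,"dy": 0.002,"dz": 0,"roll": 0,"grip": 0.05},{"dx": -0.02,"dy": 0.0042,"dz": 0,"roll": 0,"grip": 0.06},{"dx": -0.02,"dy": 0.0042,"dz": 0,"roll": 0,"grip": 0.074},{"dx": -0.02,"dy": 0.0042,"dz": 0,"roll": 0,"grip": 0.074},{"dx": -0.02,"dy": 0.0042,"dz": 0,"roll": 0,"grip": 0.074}])

```text
time: 3.68
eef_pos: [414.7, 56.8, 71.3]
eef_rot: [-2.109, 0.226, 2.107]
ft_force: [-1.1, -0.5, 0.1]
grip_width: 0.789
```

>>> play_rows(rows=[{"dx": 0.003,"dy": -0.0006,"dz": 0,"roll": 0,"grip": 0.074},{"dx": 0.006,"dy": -0.0012,"dz": 0,"roll": 0,"grip": 0.074},{"dx": 0.009,"dy": -0.0019,"dz": 0,"roll": 0,"grip": 0.074},{"dx": 0.012,"dy": -0.0025,"dz": 0,"roll": 0,"grip": 0.074},{"dx": 0.015,"dy": -0.0031,"dz": 0,"roll": 0,"grip": 0.074}])

```text
time: 4.1
eef_pos: [429.7, 53.3, 71.0]
eef_rot: [-2.107, 0.228, 2.108]
ft_force: [-2.8, 2.3, 2.0]
grip_width: 0.846
```

```bash
python3 -c "
from h import *
st()"
```

```text
t 4.1 tcp [429.7  53.3  71. ] st [-139.    -1.6] jaw az 167.7 toolx [-0.001  0.    -1.   ] F [-2.78  2.33  1.95] grip 0.846 q [ 0.5   0.25 -0.65 -0.   -0.67 -0.72]
```

>>> play_rows(rows=[{"dx": 0.0034,"dy": -0.0007,"dz": 0,"roll": 0,"grip": 0.074},{"dx": 0.0068,"dy": -0.0014,"dz": 0,"roll": 0,"grip": 0.074},{"dx": 0.0102,"dy": -0.0022,"dz": 0,"roll": 0,"grip": 0.074},{"dx": 0.0137,"dy": -0.0029,"dz": 0,"roll": 0,"grip": 0.074},{"dx": 0.0171,"dy": -0.0036,"dz": 0,"roll": 0,"grip": 0.074}])

```text
time: 4.52
eef_pos: [446.9, 49.7, 71.0]
eef_rot: [-2.108, 0.228, 2.108]
ft_force: [-2.4, 3.4, 1.5]
grip_width: 0.851
```

>>> play_rows(rows=[{"dx": 0.0034,"dy": -0.0007,"dz": 0,"roll": 0,"grip": 0.074},{"dx": 0.0068,"dy": -0.0014,"dz": 0,"roll": 0,"grip": 0.074},{"dx": 0.0102,"dy": -0.0022,"dz": 0,"roll": 0,"grip": 0.074},{"dx": 0.0137,"dy": -0.0029,"dz": 0,"roll": 0,"grip": 0.074},{"dx": 0.0171,"dy": -0.0036,"dz": 0,"roll": 0,"grip": 0.074}])

```text
time: 4.93
eef_pos: [464.0, 46.1, 71.0]
eef_rot: [-2.108, 0.227, 2.108]
ft_force: [-2.4, 2.6, 2.1]
grip_width: 0.85
```

>>> play_rows(rows=[{"dx": 0.0034,"dy": -0.0007,"dz": 0,"roll": 0,"grip": 0.074},{"dx": 0.0068,"dy": -0.0014,"dz": 0,"roll": 0,"grip": 0.074},{"dx": 0.0102,"dy": -0.0022,"dz": 0,"roll": 0,"grip": 0.074},{"dx": 0.0137,"dy": -0.0029,"dz": 0,"roll": 0,"grip": 0.074},{"dx": 0.0171,"dy": -0.0036,"dz": 0,"roll": 0,"grip": 0.074}])

```text
time: 5.35
eef_pos: [481.2, 42.5, 71.0]
eef_rot: [-2.108, 0.227, 2.108]
ft_force: [-1.7, 3.5, 2.0]
grip_width: 0.847
```

```bash
python3 -c "
from h import *
st();snap('a3')"
```

```text
t 5.35 tcp [481.2  42.5  71. ] st [-86.4  -1.5] jaw az 167.7 toolx [-0.  0. -1.] F [-1.71  3.53  2.  ] grip 0.847 q [ 0.43  0.32 -0.53 -0.   -0.71 -0.64]
```

View pics/a3.png

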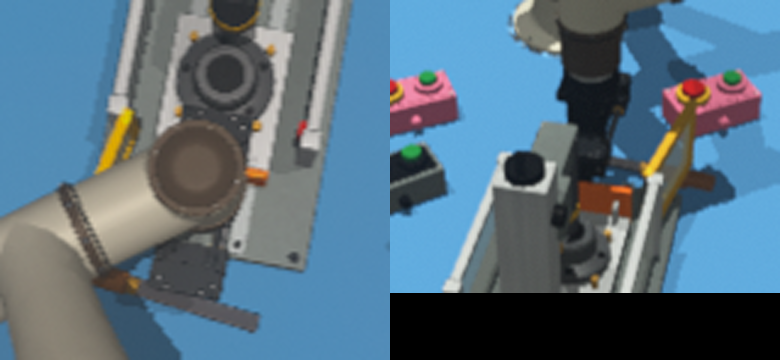

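```bash
python3 -c "
from h import *
d=pickle.load(open('a3.pkl','rb'));t=d['top']
P=onz(t,(190+224/3,130+75/3),99);print(P,w2s(*P[:2]),'plate from hub',w2s(*P[:2])[0]-105)
P=onz(t,(190+257/3,130+180/3),94);print(P,w2s(*P[:2]))
"
```

```text
[627.61414282  14.25939885  99.        ] [62.7087342   1.32625976] plate from hub -42.29126579576278
[512.89675178 -18.15815429  94.        ] [-42.76181832 -54.2339788 ]
```

The plate is now at x = -42 mm in the station frame, by both the hub and the plate edge, so 54 mm remain. Two more calls at this pace, then slower.

>>> play_rows(rows=[{"dx": 0.0034,"dy": -0.0007,"dz": 0,"roll": 0,"grip": 0.074},{"dx": 0.0068,"dy": -0.0014,"dz": 0,"roll": 0,"grip": 0.074},{"dx": 0.0102,"dy": -0.0022,"dz": 0,"roll": 0,"grip": 0.074},{"dx": 0.0137,"dy": -0.0029,"dz": 0,"roll": 0,"grip": 0.074},{"dx": 0.0171,"dy": -0.0036,"dz": 0,"roll": 0,"grip": 0.074}])

```text
time: 5.87
eef_pos: [498.0, 38.7, 70.9]
eef_rot: [-2.107, 0.228, 2.109]
ft_force: [-2.9, 1.7, 1.4]
grip_width: 0.852
```

>>> play_rows(rows=[{"dx": 0.0034,"dy": -0.0007,"dz": 0,"roll": 0,"grip": 0.074},{"dx": 0.0068,"dy": -0.0014,"dz": 0,"roll": 0,"grip": 0.074},{"dx": 0.0102,"dy": -0.0022,"dz": 0,"roll": 0,"grip": 0.074},{"dx": 0.0132,"dy": -0.0028,"dz": 0,"roll": 0,"grip": 0.074},{"dx": 0.0156,"dy": -0.0033,"dz": 0,"roll": 0,"grip": 0.074}])

```text
time: 6.28
eef_pos: [513.8, 35.4, 70.9]
eef_rot: [-2.108, 0.228, 2.108]
ft_force: [-3.5, 0.5, 1.3]
grip_width: 0.853
```

>>> play_rows(rows=[{"dx": 0.002,"dy": -0.0004,"dz": 0,"roll": 0,"grip": 0.074},{"dx": 0.004,"dy": -0.0008,"dz": 0,"roll": 0,"grip": 0.074},{"dx": 0.0055,"dy": -0.0012,"dz": 0,"roll": 0,"grip": 0.074},{"dx": 0.007,"dy": -0.0015,"dz": 0,"roll": 0,"grip": 0.074},{"dx": 0.0085,"dy": -0.0018,"dz": 0,"roll": 0,"grip": 0.074}])

```text
time: 6.7
eef_pos: [521.9, 33.7, 70.9]
eef_rot: [-2.107, 0.228, 2.108]
ft_force: [-3.6, 0.2, 1.4]
grip_width: 0.854
```

```bash
python3 -c "
from h import *
st()"
```

```text
t 6.7 tcp [521.9  33.7  70.9] st [-44.8  -1.6] jaw az 167.7 toolx [-0. -0. -1.] F [-3.56  0.24  1.44] grip 0.854 q [ 0.38  0.38 -0.44 -0.   -0.75 -0.59]
```

>>> play_rows(rows=[{"dx": 0.0012,"dy": -0.0002,"dz": 0,"roll": 0,"grip": 0.074},{"dx": 0.0024,"dy": -0.0005,"dz": 0,"roll": 0,"grip": 0.074},{"dx": 0.0036,"dy": -0.0008,"dz": 0,"roll": 0,"grip": 0.074},{"dx": 0.0048,"dy": -0.001,"dz": 0,"roll": 0,"grip": 0.074},{"dx": 0.006,"dy": -0.0013,"dz": 0,"roll": 0,"grip": 0.074}])

```text
time: 7.12
eef_pos: [528.0, 32.5, 70.9]
eef_rot: [-2.108, 0.228, 2.108]
ft_force: [-3.3, 0.5, 0.8]
grip_width: 0.849
```

>>> play_rows(rows=[{"dx": 0.001,"dy": -0.0002,"dz": 0,"roll": 0,"grip": 0.074},{"dx": 0.002,"dy": -0.0004,"dz": 0,"roll": 0,"grip": 0.074},{"dx": 0.003,"dy": -0.0006,"dz": 0,"roll": 0,"grip": 0.074},{"dx": 0.004,"dy": -0.0008,"dz": 0,"roll": 0,"grip": 0.074},{"dx": 0.005,"dy": -0.001,"dz": 0,"roll": 0,"grip": 0.074}])

```text
time: 7.53
eef_pos: [533.0, 31.4, 70.9]
eef_rot: [-2.108, 0.228, 2.108]
ft_force: [-3.3, -0.1, 0.7]
grip_width: 0.852
```

```bash
python3 -c "
from h import *
st()"
```

```text
t 7.53 tcp [533.   31.4  70.9] st [-33.4  -1.5] jaw az 167.7 toolx [-0. -0. -1.] F [-3.28 -0.12  0.71] grip 0.852 q [ 0.36  0.4  -0.41  0.   -0.76 -0.58]
```

Near the expected end, continuing at 0.6 mm per row until the force rises.

>>> play_rows(rows=[{"dx": 0.0006,"dy": -0.0001,"dz": 0,"roll": 0,"grip": 0.074},{"dx": 0.0012,"dy": -0.0003,"dz": 0,"roll": 0,"grip": 0.074},{"dx": 0.0018,"dy": -0.0004,"dz": 0,"roll": 0,"grip": 0.074},{"dx": 0.0024,"dy": -0.0005,"dz": 0,"roll": 0,"grip": 0.074},{"dx": 0.003,"dy": -0.0006,"dz": 0,"roll": 0,"grip": 0.074}])

```text
time: 7.95
eef_pos: [533.4, 31.2, 71.0]
eef_rot: [-2.103, 0.228, 2.114]
ft_force: [-13.9, 6.0, 8.6]
grip_width: 0.844
```

The force rose to about 15 N with the TCP stopped, so that is the stop, at plate x ≈ +11 to 12 as expected. Backing off and checking.

>>> play_rows(rows=[{"dx": -0.003,"dy": 0.0006,"dz": 0,"roll": 0,"grip": 0.074},{"dx": -0.015,"dy": 0.003,"dz": 0,"roll": 0,"grip": 0.074},{"dx": -0.04,"dy": 0.0085,"dz": 0,"roll": 0,"grip": 0.074},{"dx": -0.08,"dy": 0.017,"dz": 0,"roll": 0,"grip": 0.074},{"dx": -0.12,"dy": 0.025,"dz": 0,"roll": 0,"grip": 0.074}])

```text
time: 8.37
eef_pos: [417.4, 57.0, 71.3]
eef_rot: [-2.111, 0.226, 2.102]
ft_force: [-0.2, 1.9, 0.6]
grip_width: 0.851
```

```bash
python3 -c "
from h import *
st();snap('a4')"
```

```text
t 8.37 tcp [417.4  57.   71.3] st [-151.8   -0.5] jaw az 167.6 toolx [ 0.005  0.002 -1.   ] F [-0.22  1.93  0.63] grip 0.851 q [ 0.53  0.23 -0.68  0.   -0.66 -0.74]
```

View pics/a4.png

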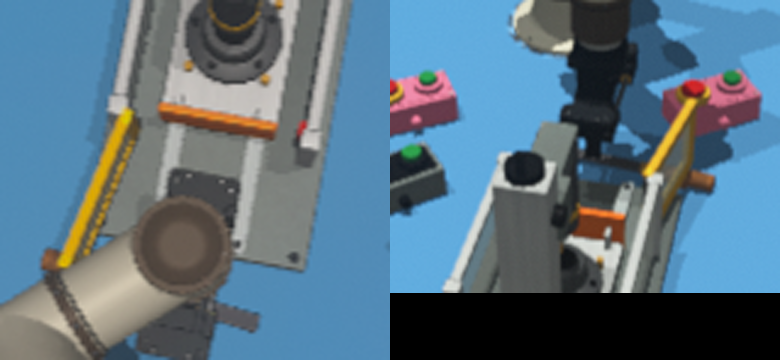

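The slide is home: the plate is level with the front posts and the hub is under the head. Now I raise the tool, close the fingers, and go over the door to its outer side.

>>> play_rows(rows=[{"dx": 0,"dy": 0,"dz": 0.04,"roll": 0,"grip": 0.0},{"dx": 0,"dy": 0,"dz": 0.08,"roll": 0,"grip": 0.0},{"dx": 0,"dy": 0,"dz": 0.12,"roll": 0,"grip": 0.0},{"dx": 0.005,"dy": 0.02,"dz": 0.135,"roll": 0,"grip": 0.0},{"dx": 0.01,"dy": 0.06,"dz": 0.135,"roll": 0,"grip": 0.0}])

```text
time: 8.88
eef_pos: [430.0, 116.8, 212.1]
eef_rot: [-2.116, 0.221, 2.089]
ft_force: [0.7, -0.1, -0.4]
grip_width: 0.558
```

Run:
```python
from h import *
st()
d=pickle.load(open('a4.pkl','rb'));t=d['top']
for q in [(161,119),(275,138)]:
    P=onz(t,(190+q[0]/3,130+q[1]/3),94);print("plate",w2s(*P[:2]).round(1))
```

```text
t 8.88 tcp [430.  116.8 212.1] st [-151.9   60.5] jaw az 167.5 toolx [ 0.014  0.007 -1.   ] F [ 0.74 -0.08 -0.36] grip 0.558 q [ 0.63  0.08 -0.43  0.   -1.05 -0.85]
plate [ 3.8 59.6]
plate [  5.7 -65.1]
```

Run:
```python
from h import *
d=pickle.load(open('a4.pkl','rb'));t=d['top']
cv2.imwrite("pics/z4.png",cv2.resize(t["pixels"][150:190,220:300,::-1],None,fx=9,fy=9,interpolation=cv2.INTER_NEAREST))
# prediction of upper front & rear edges for home
for x in (0,12,22):
    for y in(65,-65):
        w=s2w(x,y); print(x,y,((proj(t,[*w,94])[0]-[220,150])*9).round())
```

```text
0 65 [196. 185.]
0 -65 [552. 249.]
12 65 [203. 152.]
12 -65 [558. 217.]
22 65 [208. 125.]
22 -65 [563. 190.]
```

View pics/z4.png

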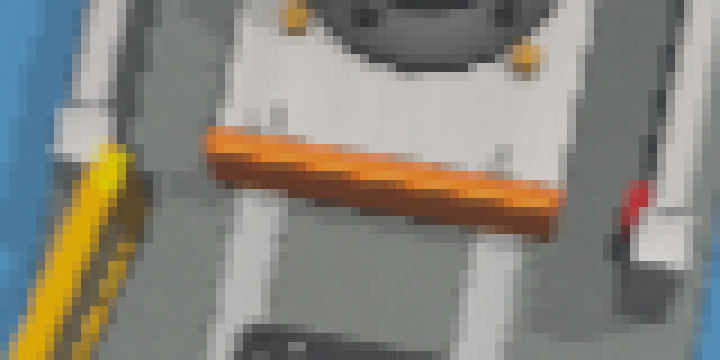

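The rear top edge at crop (208,127) and (563,188) matches the home prediction of (208,125) and (563,190), and the darker band below is the front face. So the slide is home. Next is the door.

Run:
```python
from h import *
H=np.array([-2,91.])
def P(th,r=140,e=19):
    th=np.deg2rad(th);a=H+r*np.array([-np.sin(th),-np.cos(th)])+e*np.array([-np.cos(th),np.sin(th)]);return s2w(*a)
print("pre",s2w(-135,170))
for th in list(range(114,-1,-6))+[-3]: print(th,P(th).round(1))
```

```text
pre [469.29506134 220.35317039]
114 [480.9 213.1]
108 [471.2 201.9]
102 [462.8 189.7]
96 [455.7 176.8]
90 [450.  163.1]
84 [445.7 149. ]
78 [443.  134.4]
72 [441.7 119.7]
66 [442.1 104.9]
60 [443.9  90.2]
54 [447.3  75.8]
48 [452.2  61.9]
42 [458.5  48.5]
36 [466.2  35.9]
30 [475.2  24.1]
24 [485.3  13.3]
18 [496.5   3.7]
12 [508.7  -4.7]
6 [521.6 -11.8]
0 [535.3 -17.6]
-3 [542.3 -19.9]
```

>>> play_rows(rows=[{"dx": 0.02,"dy": 0.04,"dz": -0.005,"roll": 0,"grip": 0.0},{"dx": 0.03,"dy": 0.075,"dz": -0.005,"roll": 0,"grip": 0.0},{"dx": 0.037,"dy": 0.105,"dz": -0.005,"roll": 0,"grip": 0.0},{"dx": 0.037,"dy": 0.105,"dz": -0.03,"roll": 0,"grip": 0.0},{"dx": 0.037,"dy": 0.105,"dz": -0.06,"roll": 0,"grip": 0.0}])

```text
time: 9.3
eef_pos: [466.6, 225.3, 147.9]
eef_rot: [-2.115, 0.216, 2.098]
ft_force: [0.2, 0.3, -0.2]
grip_width: 0.176
```

```bash
python3 -c "
from h import *
st();snap('a5')"
```

```text
t 9.3 tcp [466.6 225.3 147.9] st [-138.6  174.3] jaw az 167.9 toolx [ 0.009  0.007 -1.   ] F [ 0.22  0.26 -0.18] grip 0.176 q [ 0.76  0.27 -0.37  0.   -0.92 -0.98]
```

View pics/a5.png

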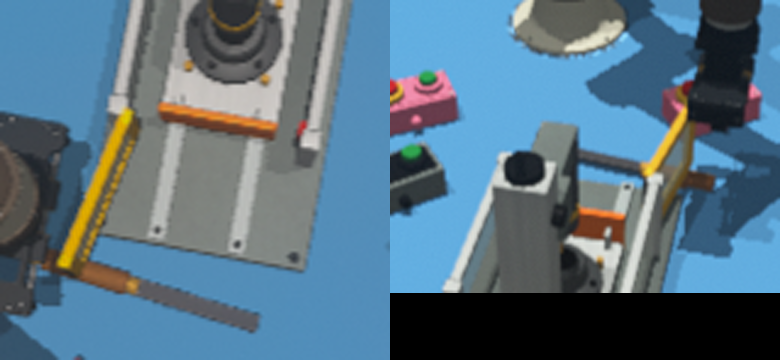

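The gripper stands on the outer (left) side of the door, clear of it. Lowering to z ≈ 115 and approaching slowly.

>>> play_rows(rows=[{"dx": 0,"dy": 0,"dz": -0.02,"roll": 0,"grip": 0.0},{"dx": 0,"dy": 0,"dz": -0.032,"roll": 0,"grip": 0.0},{"dx": 0,"dy": -0.005,"dz": -0.032,"roll": 0,"grip": 0.0},{"dx": 0,"dy": -0.011,"dz": -0.032,"roll": 0,"grip": 0.0},{"dx": 0,"dy": -0.017,"dz": -0.032,"roll": 0,"grip": 0.0}])

```text
time: 9.82
eef_pos: [464.3, 204.0, 115.8]
eef_rot: [-2.11, 0.225, 2.104]
ft_force: [-0.4, 0.4, 0.7]
grip_width: 0.007
```

>>> play_rows(rows=[{"dx": -0.001,"dy": -0.004,"dz": 0,"roll": 0,"grip": 0.0},{"dx": -0.002,"dy": -0.008,"dz": 0,"roll": 0,"grip": 0.0},{"dx": -0.003,"dy": -0.012,"dz": 0,"roll": 0,"grip": 0.0},{"dx": -0.005,"dy": -0.016,"dz": 0,"roll": 0,"grip": 0.0},{"dx": -0.006,"dy": -0.02,"dz": 0,"roll": 0,"grip": 0.0}])

```text
time: 10.23
eef_pos: [457.1, 183.8, 114.4]
eef_rot: [-2.108, 0.226, 2.107]
ft_force: [-0.5, 1.2, -0.1]
grip_width: 0.003
```

>>> play_rows(rows=[{"dx": -0.002,"dy": -0.005,"dz": 0,"roll": 0,"grip": 0.0},{"dx": -0.004,"dy": -0.01,"dz": 0,"roll": 0,"grip": 0.0},{"dx": -0.0055,"dy": -0.015,"dz": 0,"roll": 0,"grip": 0.0},{"dx": -0.007,"dy": -0.02,"dz": 0,"roll": 0,"grip": 0.0},{"dx": -0.0085,"dy": -0.025,"dz": 0,"roll": 0,"grip": 0.0}])

```text
time: 10.65
eef_pos: [448.5, 158.5, 114.0]
eef_rot: [-2.108, 0.227, 2.108]
ft_force: [-0.2, -0.2, 0.4]
grip_width: 0.003
```

```bash
python3 -c "
from h import *
st();snap('a6')"
```

```text
t 10.65 tcp [448.5 158.5 114. ] st [-142.5  105.2] jaw az 167.7 toolx [ 0.  0. -1.] F [-0.2  -0.2   0.36] grip 0.003 q [ 0.68  0.25 -0.5   0.   -0.82 -0.9 ]
```

View pics/a6.png

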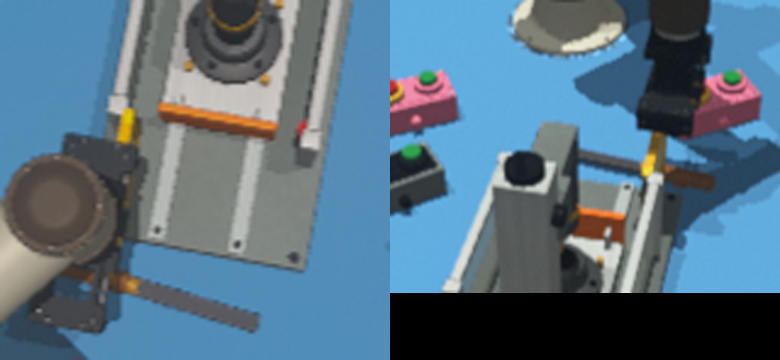

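The door is following the finger, now at about 86°. Continuing along the arc.

>>> play_rows(rows=[{"dx": -0.0015,"dy": -0.005,"dz": 0,"roll": 0,"grip": 0.0},{"dx": -0.003,"dy": -0.01,"dz": 0,"roll": 0,"grip": 0.0},{"dx": -0.004,"dy": -0.0145,"dz": 0,"roll": 0,"grip": 0.0},{"dx": -0.005,"dy": -0.019,"dz": 0,"roll": 0,"grip": 0.0},{"dx": -0.0055,"dy": -0.024,"dz": 0,"roll": 0,"grip": 0.0}])

```text
time: 11.17
eef_pos: [443.0, 134.6, 114.1]
eef_rot: [-2.108, 0.227, 2.108]
ft_force: [0.3, 0.7, 0.2]
grip_width: 0.004
```

>>> play_rows(rows=[{"dx": -0.0005,"dy": -0.005,"dz": 0,"roll": 0,"grip": 0.0},{"dx": -0.001,"dy": -0.01,"dz": 0,"roll": 0,"grip": 0.0},{"dx": -0.001,"dy": -0.015,"dz": 0,"roll": 0,"grip": 0.0},{"dx": -0.001,"dy": -0.0195,"dz": 0,"roll": 0,"grip": 0.0},{"dx": -0.001,"dy": -0.0245,"dz": 0,"roll": 0,"grip": 0.0}])

```text
time: 11.58
eef_pos: [442.0, 110.0, 114.0]
eef_rot: [-2.108, 0.227, 2.108]
ft_force: [0.5, 1.0, 0.1]
grip_width: 0.005
```

>>> play_rows(rows=[{"dx": 0.0002,"dy": -0.005,"dz": 0,"roll": 0,"grip": 0.0},{"dx": 0.0006,"dy": -0.01,"dz": 0,"roll": 0,"grip": 0.0},{"dx": 0.0012,"dy": -0.015,"dz": 0,"roll": 0,"grip": 0.0},{"dx": 0.002,"dy": -0.0195,"dz": 0,"roll": 0,"grip": 0.0},{"dx": 0.003,"dy": -0.0245,"dz": 0,"roll": 0,"grip": 0.0}])

```text
time: 12.0
eef_pos: [445.0, 85.5, 114.0]
eef_rot: [-2.108, 0.227, 2.108]
ft_force: [0.9, 1.5, -0.1]
grip_width: 0.008
```

```bash
python3 -c "
from h import *
st();snap('a7')"
```

```text
t 12.0 tcp [445.   85.5 114. ] st [-130.7   33. ] jaw az 167.7 toolx [-0.  0. -1.] F [ 0.93  1.55 -0.14] grip 0.008 q [ 0.55  0.21 -0.55 -0.   -0.81 -0.77]
```

View pics/a7.png

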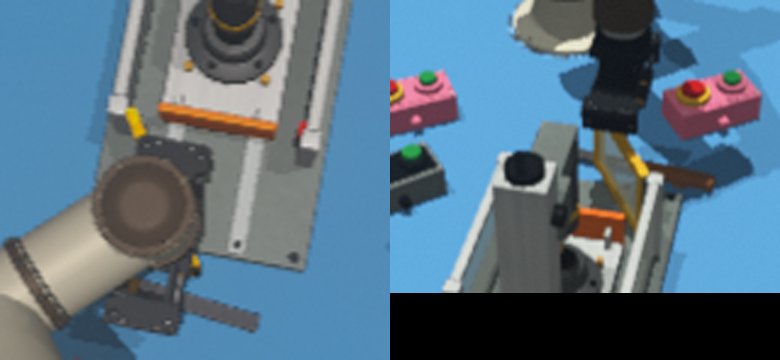

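>>> play_rows(rows=[{"dx": 0.0011,"dy": -0.0048,"dz": 0,"roll": 0,"grip": 0.0},{"dx": 0.0024,"dy": -0.0096,"dz": 0,"roll": 0,"grip": 0.0},{"dx": 0.0039,"dy": -0.0143,"dz": 0,"roll": 0,"grip": 0.0},{"dx": 0.0055,"dy": -0.019,"dz": 0,"roll": 0,"grip": 0.0},{"dx": 0.0072,"dy": -0.0236,"dz": 0,"roll": 0,"grip": 0.0}])

```text
time: 12.52
eef_pos: [452.4, 61.9, 114.0]
eef_rot: [-2.108, 0.227, 2.108]
ft_force: [-0.1, 1.3, 0.5]
grip_width: 0.004
```

>>> play_rows(rows=[{"dx": 0.002,"dy": -0.0045,"dz": 0,"roll": 0,"grip": 0.0},{"dx": 0.0041,"dy": -0.009,"dz": 0,"roll": 0,"grip": 0.0},{"dx": 0.0064,"dy": -0.0134,"dz": 0,"roll": 0,"grip": 0.0},{"dx": 0.0088,"dy": -0.0177,"dz": 0,"roll": 0,"grip": 0.0},{"dx": 0.0113,"dy": -0.0219,"dz": 0,"roll": 0,"grip": 0.0}])

```text
time: 12.93
eef_pos: [463.7, 40.0, 114.0]
eef_rot: [-2.108, 0.228, 2.108]
ft_force: [-1.2, 1.1, -0.9]
grip_width: 0.005
```

>>> play_rows(rows=[{"dx": 0.0027,"dy": -0.0041,"dz": 0,"roll": 0,"grip": 0.0},{"dx": 0.0056,"dy": -0.0081,"dz": 0,"roll": 0,"grip": 0.0},{"dx": 0.0086,"dy": -0.012,"dz": 0,"roll": 0,"grip": 0.0},{"dx": 0.0118,"dy": -0.0159,"dz": 0,"roll": 0,"grip": 0.0},{"dx": 0.015,"dy": -0.0196,"dz": 0,"roll": 0,"grip": 0.0}])

```text
time: 13.35
eef_pos: [478.8, 20.4, 114.0]
eef_rot: [-2.108, 0.228, 2.108]
ft_force: [-0.5, 0.7, -0.2]
grip_width: 0.004
```

>>> play_rows(rows=[{"dx": 0.0033,"dy": -0.0035,"dz": 0,"roll": 0,"grip": 0.0},{"dx": 0.0068,"dy": -0.007,"dz": 0,"roll": 0,"grip": 0.0},{"dx": 0.0104,"dy": -0.0103,"dz": 0,"roll": 0,"grip": 0.0},{"dx": 0.0142,"dy": -0.0136,"dz": 0,"roll": 0,"grip": 0.0},{"dx": 0.018,"dy": -0.0167,"dz": 0,"roll": 0,"grip": 0.0}])

```text
time: 13.77
eef_pos: [496.8, 3.8, 113.9]
eef_rot: [-2.108, 0.228, 2.108]
ft_force: [-0.3, 1.3, -0.4]
grip_width: 0.006
```

```bash
python3 -c "
from h import *
st();snap('a8')"
```

```text
t 13.77 tcp [496.8   3.8 113.9] st [-63.1 -36.1] jaw az 167.7 toolx [-0. -0. -1.] F [-0.3   1.29 -0.36] grip 0.006 q [ 0.34  0.28 -0.45 -0.   -0.84 -0.55]
```

View pics/a8.png

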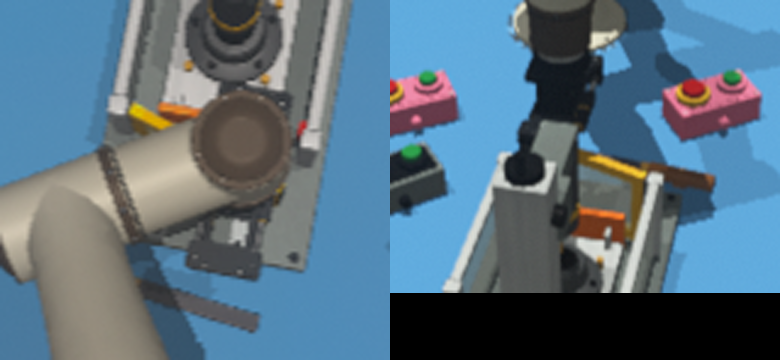

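>>> play_rows(rows=[{"dx": 0.002,"dy": -0.0015,"dz": 0,"roll": 0,"grip": 0.0},{"dx": 0.004,"dy": -0.003,"dz": 0,"roll": 0,"grip": 0.0},{"dx": 0.006,"dy": -0.0044,"dz": 0,"roll": 0,"grip": 0.0},{"dx": 0.008,"dy": -0.0058,"dz": 0,"roll": 0,"grip": 0.0},{"dx": 0.01,"dy": -0.0072,"dz": 0,"roll": 0,"grip": 0.0}])

```text
time: 14.28
eef_pos: [506.7, -3.1, 114.0]
eef_rot: [-2.108, 0.227, 2.108]
ft_force: [0.3, 0.2, 0.5]
grip_width: 0.011
```

>>> play_rows(rows=[{"dx": 0.0021,"dy": -0.0012,"dz": 0,"roll": 0,"grip": 0.0},{"dx": 0.0042,"dy": -0.0025,"dz": 0,"roll": 0,"grip": 0.0},{"dx": 0.0063,"dy": -0.0037,"dz": 0,"roll": 0,"grip": 0.0},{"dx": 0.0084,"dy": -0.0049,"dz": 0,"roll": 0,"grip": 0.0},{"dx": 0.0105,"dy": -0.0061,"dz": 0,"roll": 0,"grip": 0.0}])

```text
time: 14.7
eef_pos: [517.2, -9.3, 114.0]
eef_rot: [-2.108, 0.227, 2.108]
ft_force: [-1.1, 0.7, 0.6]
grip_width: 0.009
```

```bash
python3 -c "
from h import *
st();snap('a9')"
```

```text
t 14.7 tcp [517.2  -9.3 114. ] st [-40.4 -44.7] jaw az 167.7 toolx [-0. -0. -1.] F [-1.06  0.66  0.57] grip 0.009 q [ 0.3   0.31 -0.4   0.   -0.85 -0.51]
```

View pics/a9.png

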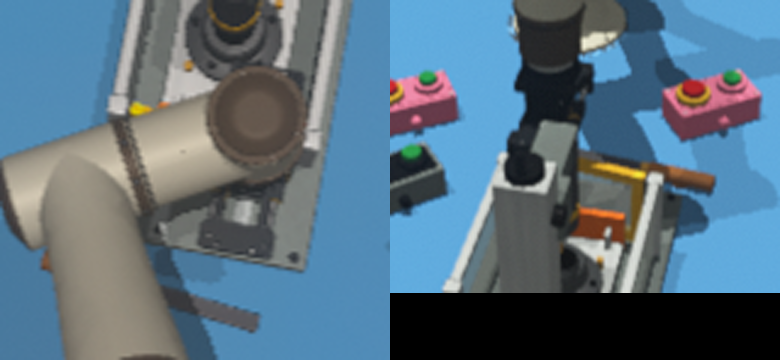

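>>> play_rows(rows=[{"dx": 0.0014,"dy": -0.0006,"dz": 0,"roll": 0,"grip": 0.0},{"dx": 0.0028,"dy": -0.0012,"dz": 0,"roll": 0,"grip": 0.0},{"dx": 0.0042,"dy": -0.0019,"dz": 0,"roll": 0,"grip": 0.0},{"dx": 0.0056,"dy": -0.0025,"dz": 0,"roll": 0,"grip": 0.0},{"dx": 0.007,"dy": -0.0031,"dz": 0,"roll": 0,"grip": 0.0}])

```text
time: 15.22
eef_pos: [524.1, -12.3, 114.0]
eef_rot: [-2.108, 0.227, 2.108]
ft_force: [-1.1, 0.5, -0.0]
grip_width: 0.003
```

>>> play_rows(rows=[{"dx": 0.0011,"dy": -0.0004,"dz": 0,"roll": 0,"grip": 0.0},{"dx": 0.0022,"dy": -0.0008,"dz": 0,"roll": 0,"grip": 0.0},{"dx": 0.0033,"dy": -0.0012,"dz": 0,"roll": 0,"grip": 0.0},{"dx": 0.0044,"dy": -0.0016,"dz": 0,"roll": 0,"grip": 0.0},{"dx": 0.0055,"dy": -0.002,"dz": 0,"roll": 0,"grip": 0.0}])

```text
time: 15.63
eef_pos: [529.6, -14.3, 114.0]
eef_rot: [-2.108, 0.227, 2.108]
ft_force: [0.1, 0.1, -0.0]
grip_width: 0.006
```

>>> play_rows(rows=[{"dx": 0.0007,"dy": -0.0002,"dz": 0,"roll": 0,"grip": 0.0},{"dx": 0.0014,"dy": -0.0004,"dz": 0,"roll": 0,"grip": 0.0},{"dx": 0.0021,"dy": -0.0006,"dz": 0,"roll": 0,"grip": 0.0},{"dx": 0.0028,"dy": -0.0008,"dz": 0,"roll": 0,"grip": 0.0},{"dx": 0.0035,"dy": -0.001,"dz": 0,"roll": 0,"grip": 0.0}])

```text
time: 16.05
eef_pos: [533.0, -15.3, 114.0]
eef_rot: [-2.108, 0.228, 2.108]
ft_force: [0.1, 0.4, 0.5]
grip_width: 0.004
```

```bash
python3 -c "
from h import *
st();snap('b0')"
```

```text
t 16.05 tcp [533.  -15.3 114. ] st [-23.7 -47.3] jaw az 167.7 toolx [-0. -0. -1.] F [0.08 0.37 0.46] grip 0.004 q [ 0.28  0.34 -0.37  0.   -0.87 -0.49]
```

View pics/b0.png

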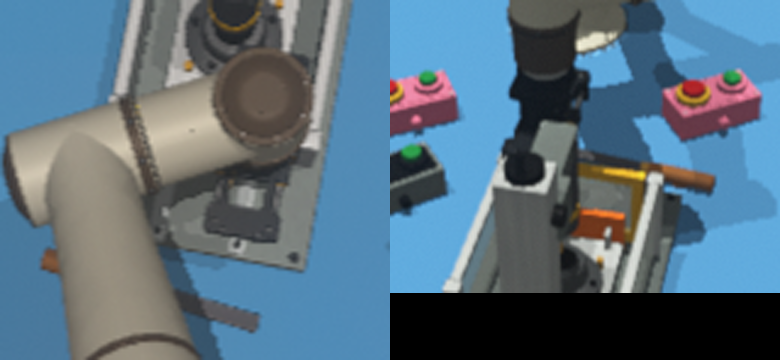

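The end is near, but pushing with closed fingers would bring the gripper body within about 10 mm of the marking head. I'll back off, open to 60 mm and finish with the front finger's back.

>>> play_rows(rows=[{"dx": -0.03,"dy": 0.0064,"dz": 0,"roll": 0,"grip": 0.0},{"dx": -0.055,"dy": 0.0117,"dz": 0,"roll": 0,"grip": 0.06},{"dx": -0.055,"dy": 0.0117,"dz": 0,"roll": 0,"grip": 0.06},{"dx": -0.055,"dy": 0.0117,"dz": 0,"roll": 0,"grip": 0.06},{"dx": -0.055,"dy": 0.0117,"dz": 0,"roll": 0,"grip": 0.06}])

```text
time: 16.57
eef_pos: [478.9, -3.4, 114.6]
eef_rot: [-2.11, 0.226, 2.106]
ft_force: [0.5, 0.1, -0.1]
grip_width: 0.225
```

>>> play_rows(rows=[{"dx": 0.0,"dy": 0.0,"dz": 0,"roll": 0,"grip": 0.06},{"dx": 0.003,"dy": -0.0006,"dz": 0,"roll": 0,"grip": 0.06},{"dx": 0.006,"dy": -0.0013,"dz": 0,"roll": 0,"grip": 0.06},{"dx": 0.009,"dy": -0.0019,"dz": 0,"roll": 0,"grip": 0.06},{"dx": 0.012,"dy": -0.0026,"dz": 0,"roll": 0,"grip": 0.06}])

```text
time: 16.98
eef_pos: [490.7, -6.3, 113.8]
eef_rot: [-2.108, 0.228, 2.108]
ft_force: [0.1, -0.1, 0.2]
grip_width: 0.603
```

```bash
python3 -c "
from h import *
st()"
```

```text
t 16.98 tcp [490.7  -6.3 113.8] st [-67.  -47.3] jaw az 167.7 toolx [-0. -0. -1.] F [ 0.11 -0.12  0.25] grip 0.603 q [ 0.32  0.27 -0.47  0.   -0.83 -0.53]
```

>>> play_rows(rows=[{"dx": 0.0015,"dy": -0.0003,"dz": 0,"roll": 0,"grip": 0.06},{"dx": 0.003,"dy": -0.0006,"dz": 0,"roll": 0,"grip": 0.06},{"dx": 0.005,"dy": -0.0011,"dz": 0,"roll": 0,"grip": 0.06},{"dx": 0.007,"dy": -0.0015,"dz": 0,"roll": 0,"grip": 0.06},{"dx": 0.009,"dy": -0.0019,"dz": 0,"roll": 0,"grip": 0.06}])

```text
time: 17.4
eef_pos: [499.2, -8.1, 114.0]
eef_rot: [-2.108, 0.227, 2.108]
ft_force: [-0.7, -1.0, -0.2]
grip_width: 0.684
```

>>> play_rows(rows=[{"dx": 0.0012,"dy": -0.0003,"dz": 0,"roll": 0,"grip": 0.06},{"dx": 0.0024,"dy": -0.0005,"dz": 0,"roll": 0,"grip": 0.06},{"dx": 0.0036,"dy": -0.0008,"dz": 0,"roll": 0,"grip": 0.06},{"dx": 0.0048,"dy": -0.001,"dz": 0,"roll": 0,"grip": 0.06},{"dx": 0.006,"dy": -0.0013,"dz": 0,"roll": 0,"grip": 0.06}])

```text
time: 17.82
eef_pos: [504.9, -9.4, 113.9]
eef_rot: [-2.107, 0.228, 2.108]
ft_force: [-1.3, 0.8, -0.2]
grip_width: 0.688
```

>>> play_rows(rows=[{"dx": 0.0008,"dy": -0.0002,"dz": 0,"roll": 0,"grip": 0.06},{"dx": 0.0016,"dy": -0.0003,"dz": 0,"roll": 0,"grip": 0.06},{"dx": 0.0024,"dy": -0.0005,"dz": 0,"roll": 0,"grip": 0.06},{"dx": 0.0032,"dy": -0.0007,"dz": 0,"roll": 0,"grip": 0.06},{"dx": 0.004,"dy": -0.0008,"dz": 0,"roll": 0,"grip": 0.06}])

```text
time: 18.23
eef_pos: [508.9, -10.2, 113.9]
eef_rot: [-2.108, 0.228, 2.108]
ft_force: [-0.4, 0.6, 1.0]
grip_width: 0.692
```

```bash
python3 -c "
from h import *
st();snap('b1')"
```

```text
t 18.23 tcp [508.9 -10.2 113.9] st [-48.3 -47.3] jaw az 167.7 toolx [-0. -0. -1.] F [-0.38  0.63  0.95] grip 0.692 q [ 0.3   0.3  -0.42 -0.   -0.85 -0.51]
```

View pics/b1.png

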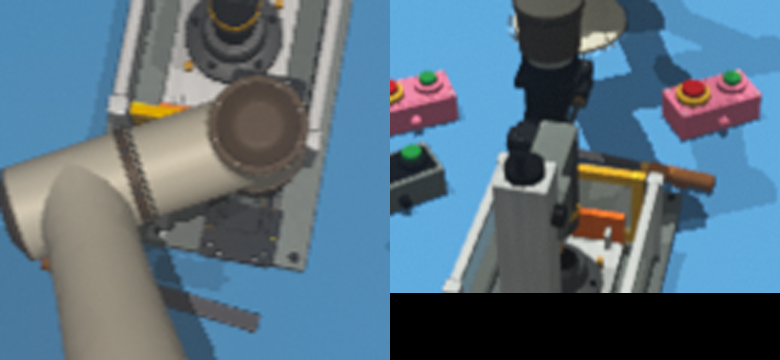

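The door is almost shut. Pressing on slowly until the force rises.

>>> play_rows(rows=[{"dx": 0.0007,"dy": -0.0001,"dz": 0,"roll": 0,"grip": 0.06},{"dx": 0.0014,"dy": -0.0003,"dz": 0,"roll": 0,"grip": 0.06},{"dx": 0.0021,"dy": -0.0004,"dz": 0,"roll": 0,"grip": 0.06},{"dx": 0.0028,"dy": -0.0006,"dz": 0,"roll": 0,"grip": 0.06},{"dx": 0.0035,"dy": -0.0007,"dz": 0,"roll": 0,"grip": 0.06}])

```text
time: 18.75
eef_pos: [509.3, -10.5, 113.9]
eef_rot: [-2.101, 0.228, 2.115]
ft_force: [-12.5, 6.9, 9.6]
grip_width: 0.687
```

>>> play_rows(rows=[{"dx": 0.0005,"dy": -0.0001,"dz": 0,"roll": 0,"grip": 0.06},{"dx": 0.001,"dy": -0.0002,"dz": 0,"roll": 0,"grip": 0.06},{"dx": 0.0015,"dy": -0.0003,"dz": 0,"roll": 0,"grip": 0.06},{"dx": 0.002,"dy": -0.0004,"dz": 0,"roll": 0,"grip": 0.06},{"dx": 0.0025,"dy": -0.0005,"dz": 0,"roll": 0,"grip": 0.06}])

```text
time: 19.17
eef_pos: [509.3, -10.6, 114.0]
eef_rot: [-2.096, 0.228, 2.12]
ft_force: [-19.6, 11.0, 15.1]
grip_width: 0.686
```

A hard stop with about 20 N, so the door is shut. Backing off and checking.

>>> play_rows(rows=[{"dx": -0.006,"dy": 0.001,"dz": 0,"roll": 0,"grip": 0.06},{"dx": -0.02,"dy": 0.004,"dz": 0,"roll": 0,"grip": 0.06},{"dx": -0.05,"dy": 0.01,"dz": 0,"roll": 0,"grip": 0.0},{"dx": -0.08,"dy": 0.0,"dz": 0.02,"roll": 0,"grip": 0.0},{"dx": -0.1,"dy": -0.03,"dz": 0.04,"roll": 0,"grip": 0.0}])

```text
time: 19.58
eef_pos: [412.8, -40.3, 153.5]
eef_rot: [-2.108, 0.224, 2.113]
ft_force: [0.9, -0.9, 0.3]
grip_width: 0.542
```

Run:
```python
from h import *
st();d=snap('b2');t=d['top']
cv2.imwrite("pics/z5.png",cv2.resize(t["pixels"][145:200,215:310,::-1],None,fx=8,fy=8,interpolation=cv2.INTER_NEAREST))
for x,y in((-6,80),(6,80),(-6,-80),(6,-80)): print(x,y,((proj(t,[*s2w(x,y),155])[0]-[215,145])*8).round())
```

```text
t 19.58 tcp [412.8 -40.3 153.5] st [-136.1  -96.7] jaw az 167.9 toolx [-0.003 -0.    -1.   ] F [ 0.94 -0.89  0.31] grip 0.542 q [ 0.3   0.1  -0.58 -0.   -0.9  -0.51]
-6 80 [167. 185.]
6 80 [173. 156.]
-6 -80 [571. 259.]
6 -80 [576. 229.]
```

View pics/z5.png

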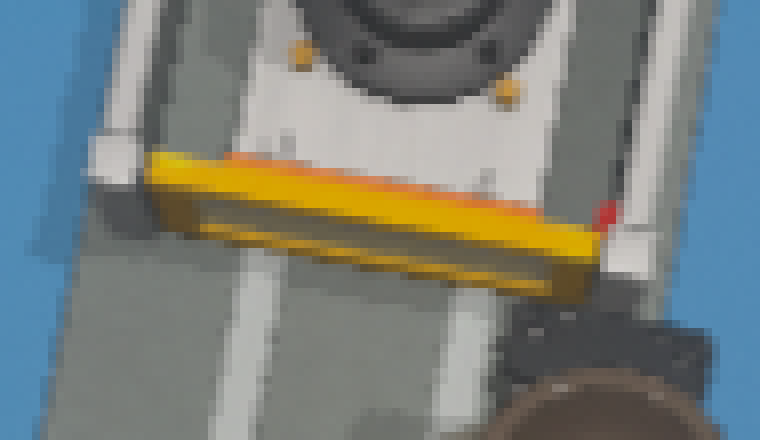

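View pics/b2.png

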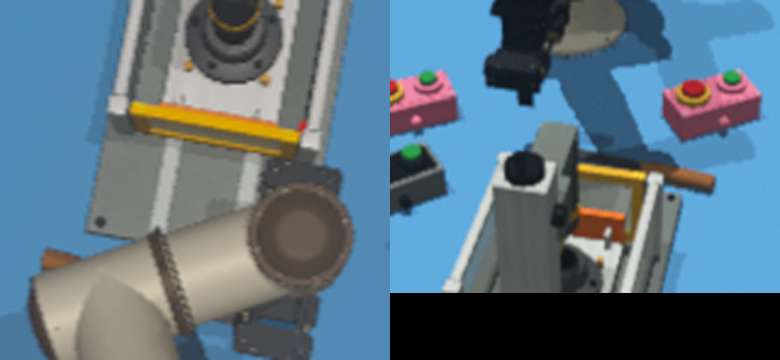

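The door is shut: its top edge, from crop (148,155) to (600,235), lies parallel to the predicted shut line, and the orange plate is still home. Now to the green button at about (436,-222).

>>> play_rows(rows=[{"dx": 0.005,"dy": -0.04,"dz": 0.01,"roll": 0,"grip": 0.0},{"dx": 0.01,"dy": -0.08,"dz": 0.01,"roll": 0,"grip": 0.0},{"dx": 0.015,"dy": -0.12,"dz": 0.01,"roll": 0,"grip": 0.0},{"dx": 0.02,"dy": -0.155,"dz": 0.01,"roll": 0,"grip": 0.0},{"dx": 0.024,"dy": -0.182,"dz": 0.01,"roll": 0,"grip": 0.0}])

```text
time: 20.1
eef_pos: [440.1, -225.9, 164.1]
eef_rot: [-2.11, 0.229, 2.105]
ft_force: [0.8, -0.2, 0.4]
grip_width: 0.078
```

>>> play_rows(rows=[{"dx": 0.0,"dy": 0,"dz": -0.02,"roll": 0,"grip": 0.0},{"dx": 0.0,"dy": 0,"dz": -0.04,"roll": 0,"grip": 0.0},{"dx": 0.0,"dy": 0,"dz": -0.06,"roll": 0,"grip": 0.0},{"dx": 0,"dy": 0,"dz": -0.065,"roll": 0,"grip": 0.0},{"dx": 0,"dy": 0,"dz": -0.065,"roll": 0,"grip": 0.0}])

```text
time: 20.52
eef_pos: [438.5, -223.3, 97.5]
eef_rot: [-2.104, 0.228, 2.111]
ft_force: [-0.1, -0.6, 0.1]
grip_width: 0.005
```

Run:
```python
from h import *
from plant import camera
s=st();d=snap('b3',tr=(300,170,400,262),sr=(140,150,260,240))
w=camera("wrist");K=w["camera_matrix"];T=np.array(w["T_tool_cam"])
M=R.from_rotvec(s["eef_rot"]).as_matrix()
im=w["pixels"][:,:,::-1].copy()
hsv=cv2.cvtColor(w["pixels"],cv2.COLOR_RGB2HSV);m=cv2.inRange(hsv,(45,90,50),(88,255,255))
N,l,sa,ce=cv2.connectedComponentsWithStats(m)
for i in range(1,N):
    if sa[i,4]>40:
        dc=T[:3,:3]@np.linalg.inv(K)@np.array([*ce[i],1]);o=s["eef_pos"]+M@T[:3,3];dw=M@dc
        print(sa[i],ce[i].round(1),(o+dw*(65-o[2])/dw[2]).round(1))
cv2.imwrite("pics/w3.png",im)
```

```text
t 20.52 tcp [ 438.5 -223.3   97.5] st [ -72.9 -270.4] jaw az 167.7 toolx [-0.003  0.    -1.   ] F [-0.1  -0.57  0.12] grip 0.005 q [-0.14  0.3  -0.48  0.   -0.79 -0.07]
[484 149  28  39 883] [499.4 168.5] [ 258.4 -218.5   65. ]
[247 192  39  24 643] [265.5 203.9] [ 432.5 -228.8   65. ]
```

View pics/b3.png

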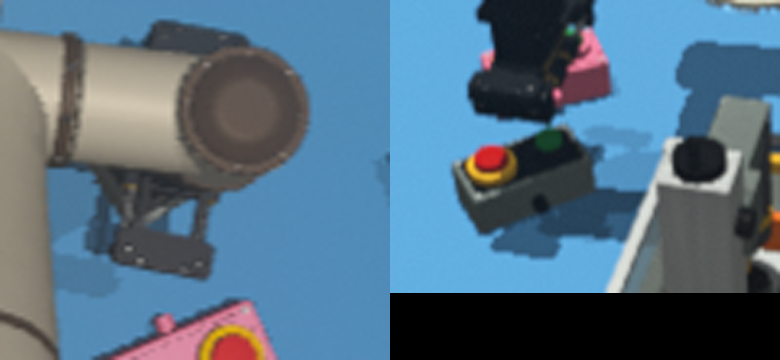

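View pics/w3.png

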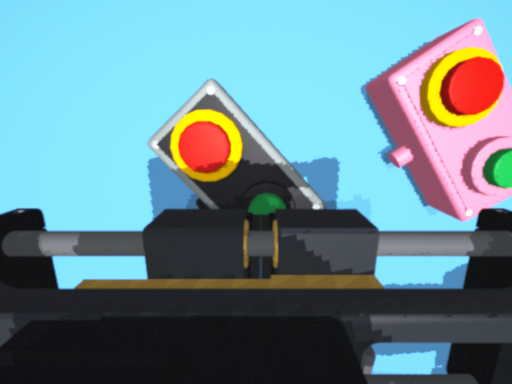

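Run:
```python
from h import *
from plant import camera
s=st();w=camera("wrist");K=w["camera_matrix"];T=np.array(w["T_tool_cam"]);M=R.from_rotvec(s["eef_rot"]).as_matrix()
def cast(u,v,z):
    dw=M@T[:3,:3]@np.linalg.inv(K)@np.array([u,v,1]);o=s["eef_pos"]+M@T[:3,3];return (o+dw*(z-o[2])/dw[2]).round(1)
for z in(60,65): print(z,"green",cast(266,213,z),"red",cast(205,147,z))
g=pickle.load(open("d0.pkl","rb"))[1]
print("red top cams",onz(g["top"],(357,202.8),70),onz(g["top"],(338.9,212.8),65))
```

```text
t 20.67 tcp [ 440.3 -223.5  100.1] st [ -71.1 -270.2] jaw az 167.7 toolx [ 0.003 -0.001 -1.   ] F [0.72 0.46 0.22] grip 0.007 q [-0.14  0.3  -0.48  0.   -0.8  -0.07]
60 green [ 436.1 -219.3   60. ] red [ 470.  -279.9   60. ]
65 green [ 435.8 -221.    65. ] red [ 468.9 -280.1   65. ]
red top cams [ 467.05570829 -282.11603737   70.        ] [ 436.38997199 -222.57485891   65.        ]
```

The wrist view gives green at (436,-221) and red at (469,-280), 68 mm apart, in agreement with the top camera. Shifting 4 mm and descending slowly.

>>> play_rows(rows=[{"dx": -0.003,"dy": 0.001,"dz": -0.008,"roll": 0,"grip": 0.0},{"dx": -0.004,"dy": 0.0015,"dz": -0.016,"roll": 0,"grip": 0.0},{"dx": -0.004,"dy": 0.0015,"dz": -0.022,"roll": 0,"grip": 0.0},{"dx": -0.004,"dy": 0.0015,"dz": -0.026,"roll": 0,"grip": 0.0},{"dx": -0.004,"dy": 0.0015,"dz": -0.028,"roll": 0,"grip": 0.0}])

```text
time: 21.13
eef_pos: [434.3, -221.6, 70.2]
eef_rot: [-2.106, 0.227, 2.11]
ft_force: [-1.7, 0.5, 3.1]
grip_width: 0.007
```

>>> play_rows(rows=[{"dx": 0,"dy": 0,"dz": -0.001,"roll": 0,"grip": 0.0},{"dx": 0,"dy": 0,"dz": -0.002,"roll": 0,"grip": 0.0},{"dx": 0,"dy": 0,"dz": -0.003,"roll": 0,"grip": 0.0},{"dx": 0,"dy": 0,"dz": -0.004,"roll": 0,"grip": 0.0},{"dx": 0,"dy": 0,"dz": -0.005,"roll": 0,"grip": 0.0}])

```text
time: 21.55
eef_pos: [434.6, -221.8, 66.3]
eef_rot: [-2.107, 0.227, 2.109]
ft_force: [-4.4, 4.0, 14.7]
grip_width: 0.011
```

>>> play_rows(rows=[{"dx": 0,"dy": 0,"dz": -0.0005,"roll": 0,"grip": 0.0},{"dx": 0,"dy": 0,"dz": -0.001,"roll": 0,"grip": 0.0},{"dx": 0,"dy": 0,"dz": -0.001,"roll": 0,"grip": 0.0}])

```text
time: 21.8
eef_pos: [434.6, -221.8, 66.3]
eef_rot: [-2.107, 0.227, 2.109]
ft_force: [-6.3, 4.4, 14.0]
grip_width: 0.004
```

Run:
```python
from h import *
from plant import camera
st();snap('b4',tr=(300,170,400,262),sr=(150,170,230,230))
cv2.imwrite("pics/w4.png",camera("wrist")["pixels"][:,:,::-1])
```

```text
t 21.8 tcp [ 434.6 -221.8   66.3] st [ -77.  -269.7] jaw az 167.7 toolx [-0.001 -0.    -1.   ] F [-6.28  4.41 13.96] grip 0.004 q [-0.14  0.34 -0.53  0.   -0.71 -0.08]
```

View pics/b4.png

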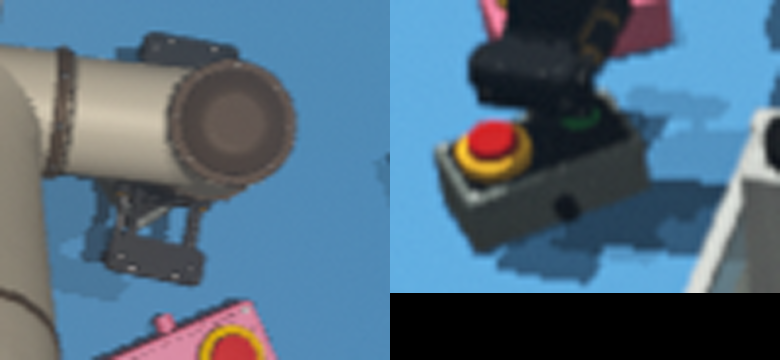

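View pics/w4.png

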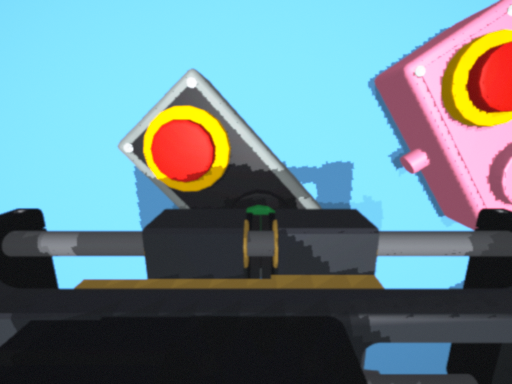

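The tool stopped dead at z = 66.3 with 14 N, against a 5 N spring that began about 4–6 mm higher (3 N at z = 70.2). So the button is right down, and red is untouched in the wrist view at (183,150). Releasing gently.

>>> play_rows(rows=[{"dx": 0,"dy": 0,"dz": 0.002,"roll": 0,"grip": 0.0},{"dx": 0,"dy": 0,"dz": 0.0035,"roll": 0,"grip": 0.0},{"dx": 0,"dy": 0,"dz": 0.005,"roll": 0,"grip": 0.0}])

```text
time: 22.2
eef_pos: [435.0, -222.0, 70.2]
eef_rot: [-2.108, 0.228, 2.108]
ft_force: [-3.2, 0.1, 1.9]
grip_width: 0.005
```

>>> play_rows(rows=[{"dx": 0,"dy": 0,"dz": 0.002,"roll": 0,"grip": 0.0},{"dx": 0,"dy": 0,"dz": 0.004,"roll": 0,"grip": 0.0},{"dx": 0,"dy": 0,"dz": 0.008,"roll": 0,"grip": 0.0},{"dx": 0,"dy": 0,"dz": 0.02,"roll": 0,"grip": 0.0},{"dx": 0,"dy": 0,"dz": 0.05,"roll": 0,"grip": 0.0}])

```text
time: 22.62
eef_pos: [432.9, -221.3, 117.4]
eef_rot: [-2.099, 0.227, 2.115]
ft_force: [0.7, -0.8, -0.7]
grip_width: 0.005
```

>>> play_rows(rows=[{"dx": -0.02,"dy": -0.04,"dz": 0.06,"roll": 0,"grip": 0.0},{"dx": -0.04,"dy": -0.08,"dz": 0.08,"roll": 0,"grip": 0.0},{"dx": -0.05,"dy": -0.115,"dz": 0.08,"roll": 0,"grip": 0.0},{"dx": -0.06,"dy": -0.15,"dz": 0.08,"roll": 0,"grip": 0.0},{"dx": -0.07,"dy": -0.18,"dz": 0.08,"roll": 0,"grip": 0.0}])

```text
time: 23.03
eef_pos: [369.5, -392.2, 201.8]
eef_rot: [-2.115, 0.229, 2.104]
ft_force: [1.2, 0.6, -0.6]
grip_width: 0.001
```

>>> play_rows(rows=[{"dx": -0.01,"dy": -0.03,"dz": 0,"roll": 0,"grip": 0.0},{"dx": -0.02,"dy": -0.06,"dz": 0,"roll": 0,"grip": 0.0},{"dx": -0.025,"dy": -0.07,"dz": 0,"roll": 0,"grip": 0.0},{"dx": -0.025,"dy": -0.07,"dz": 0,"roll": 0,"grip": 0.0},{"dx": -0.025,"dy": -0.07,"dz": 0,"roll": 0,"grip": 0.0}])

```text
time: 23.45
eef_pos: [343.7, -460.1, 198.9]
eef_rot: [-2.107, 0.228, 2.107]
ft_force: [-0.7, 0.2, 0.3]
grip_width: 0.004
```

Run:
```python
from h import *
st();d=snap('c0',tr=(195,50,375,240),sr=(140,140,340,290))
cv2.imwrite("pics/top_end.png",d["top"]["pixels"][:,:,::-1])
for n,c in d.items():
    m=cv2.inRange(cv2.cvtColor(c["pixels"],cv2.COLOR_RGB2HSV),(50,100,60),(85,255,255));N,l,sa,ce=cv2.connectedComponentsWithStats(m)
    print(n,[(sa[i].tolist(),ce[i].round(1).tolist()) for i in range(1,N) if sa[i,4]>15])
a=pickle.load(open("d0.pkl","rb"))[1]["top"]["pixels"].astype(int);b=d["top"]["pixels"].astype(int)
df=(np.abs(a-b).max(2)>50).astype(np.uint8)*255;cv2.imwrite("pics/diff.png",df)
```

```text
t 23.45 tcp [ 343.7 -460.1  198.9] st [-116.3 -521.7] jaw az 167.6 toolx [-0.  0. -1.] F [-0.73  0.2   0.34] grip 0.004 q [-0.65  0.32 -0.16 -0.   -1.1   0.43]
top [([334, 209, 10, 9, 71], [338.8, 212.8]), ([337, 266, 8, 8, 52], [340.2, 269.4]), ([187, 269, 8, 9, 54], [190.5, 272.9])]
scene [([192, 159, 7, 6, 29], [194.8, 161.4]), ([317, 159, 7, 5, 28], [319.7, 161.1]), ([184, 189, 9, 7, 49], [188.3, 191.8])]
```

View pics/top_end.png

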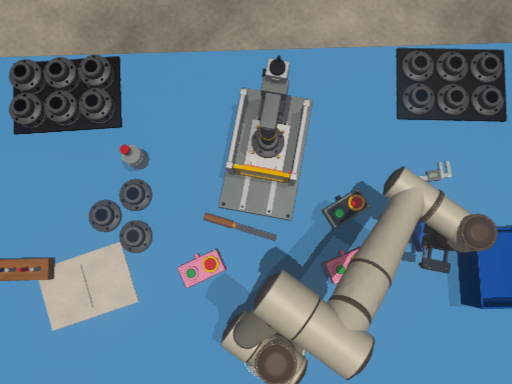

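View pics/diff.png

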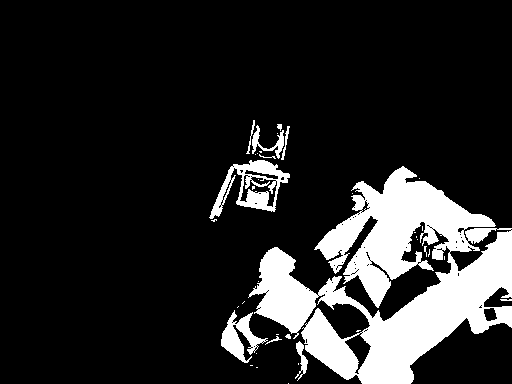

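View pics/c0.png

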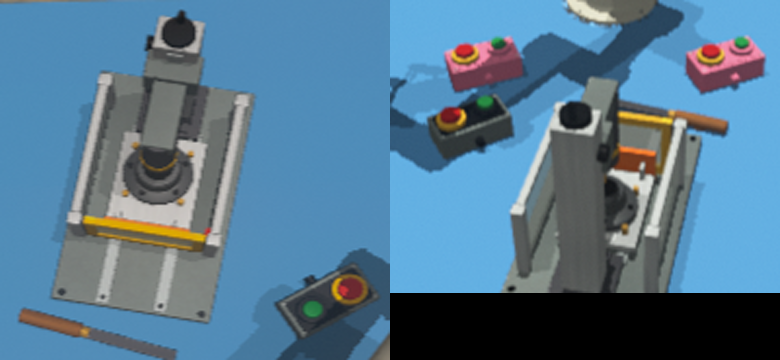

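The final views show the slide home and the door shut. The green button is back up, with its centroids within 0.2 px of the start. The file, hubs and bottle are unmoved, and the changes near the red button are the arm's shadow. Handing in.

```bash
python3 -c "
from plant import *
print(sign_off()); print(observe()['time'])"
```

```text
the job is handed in; nothing more can be done
None
the job is handed in; nothing more can be done
```

I did the job in the order asked and handed it in after about 23.5 s of the 64 s.

- **Slide:** I pushed it about 122 mm by the orange plate, slowing to about 7 mm/s at the end. It stopped firmly at about 15 N. The plate's rear top edge in the top view was within about 2 enlarged pixels (under 1 mm) of the predicted home position. My first reading of that edge was about 7 mm off because it included the plate's front face.
- **Guard door:** I swung it shut from about 100°, finishing at 6–8 mm/s. It stopped hard, and I held it there at up to about 25 N. From above it lies parallel to the predicted shut line.
- **Start button:** I pressed the green button on the grey box. It met a hard stop at z = 66.3 mm with about 15 N, well over the 5 N spring, then I released it slowly. Afterwards its position in both camera views was within 0.2 px of where it started. Its top turned out a few mm higher than I had measured from the cameras, about 72 mm against 67 mm.
- **Everything else:** Comparing the top view before and after, only the slide, hub, door, arm and the arm's shadow changed. That shadow fell across the red stop button, but the fingers stayed about 68 mm from it. In the last picture the arm hid the small blue tray and parts of the caliper, the bin and one pink box, so I could not check those there; I kept well above them.

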